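# Refit the filter and hook-in cover of a brooder's warm-air unit

### The job

Put the filter cartridge back into the open bay on top of the warm-air unit, lowering it over both pins until it sits fully home on the bay floor. Then refit the loose cover: hook its wide lip into the slot at the bay's front edge, pivot it down and press until the spring catch snaps over it and it lies flush, and let go. Leave the bottle, the jar and the bowl standing where they are.

Things in the scene. Friction and masses are not known exactly. Their poses are not given: they have to be found in the camera images.
- unit: White warm-air unit fixed to the bench, 230 (x) x 170 (y) x 105 mm high; origin at the centre of its underside, z up. Its +x end (outlet, controls) points away from the robot, within 0.3 rad. Open bay in the flat top deck: x -77..77, y -60..60 mm, floor 60 mm high. Along its sides ledges 8 mm wide, top 91 mm high, carry the cover (x -50..70), so the bay is 104 mm wide between them.
- bay_floor (a point): Centre of the bay floor, at (0, 0, 60) mm in the unit's frame; axes as the unit. The seated filter's origin comes here.
- pin_left (a point): Tip of the steel pin at +y: both pins stand upright on the bay floor, 8 mm thick, 20 mm tall, the top 6 mm tapering to 3.6 mm, at (0, 38) mm in the unit's frame.
- pin_right (a point): Tip of the other pin, at (0, -38) mm in the unit's frame.
- slot (a point): Middle of the lower inner edge of the bridge over the slot at the bay's front (-x, robot side) end, at (-77, 0, 100) mm in the unit's frame, axes as the unit. The bridge is 5 mm thick (height 100 to 105 mm); the slot below it is open towards +x, 84 mm wide (y), 18 mm high (height 82 to 100 mm) and 28 mm deep.
- catch (a joint): Grey spring catch, 30 mm wide, at the middle of the bay's rear (+x) end, 5 mm proud of the deck: how far it is pushed back to +x, in m; 0 sprung out, 0.009 stop; 1 N preload, 250 N/m. The tab coming down its sloping front (34 deg off upright) pushes it back about 5 mm, then it springs out over the tab. Snapping takes about 4 to 7 N down at the tab, 7 to 12 N at the grip bar.
- catch_nose (a point): Foremost edge of the catch, middle; at rest at (78, 0, 97) mm in the unit's frame. Axes as the unit.
- filter: Grey filter cartridge with white pleats, loose, flat on the bench beside the unit: frame 130 (x) x 96 (y) x 16 mm, origin at the centre of its underside, z up; about 0.14 kg. Two 12 mm holes go through it at (0, 38) and (0, -38) mm. Same when turned half round. Seated: origin at the bay floor's centre, x and y along the unit's.
- filter_hole_a (a point): Lower mouth of the hole at +y of the filter.
- filter_hole_b (a point): Lower mouth of the hole at -y of the filter.
- filter_grip (a point): Top middle of the filter's pull bar, at (0, 0, 36) mm in the filter's frame; the bar is 12 mm thick (x), 48 mm long (y) and stands 16 to 36 mm above the underside.
- cover: White louvred bay cover, loose, lying right side up on the bench on the unit's other side: shell 150 (x) x 114 (y) x 14 mm, lip in front (-x), tab behind (+x); origin at the centre of its underside, z up; about 0.16 kg. Closed: origin at (0, 0, 91) mm in the unit's frame, axes as the unit, top flush with the deck, 2 mm play either way in x and 3 mm in y.
- cover_lip (a point): Middle of the lip's free edge, at (-90, 0, 6) mm in the cover's frame. Lip: flat, 70 mm wide, 4 mm thick (4 to 8 mm above the underside), standing out 15 mm (x -90..-75). It goes in only tilted: with the cover about 18 deg tail up it slides under the bridge along its own plane, then the cover pivots down about the lip's root.
- cover_tab (a point): Middle of the upper rear edge of the tab, at (83, 0, 4) mm in the cover's frame; 95 mm high in the unit's frame when closed. The tab is 32 mm wide, 4 mm thick (0 to 4 mm above the underside) and stands out 8 mm.
- cover_grip (a point): Top middle of the cover's grip bar, at (10, 0, 34) mm in the cover's frame; the bar is 12 mm thick (x), 60 mm long (y) and stands 14 to 34 mm above the underside.
- bottle: Bystander: white bottle, 60 mm across, 165 mm tall; origin at the centre of its foot.
- jar: Bystander: jar, 68 mm across, 75 mm tall; origin at the centre of its foot.
- bowl: Bystander: metal bowl, 100 mm across, 45 mm tall; origin at the centre of its foot.
Mind the look-alikes: they are no part of the job. Leave any green or turquoise look-alike of the filter alone. Leave any blue look-alike of the cover alone.

How it is judged:
By the outcome, as a careful person would: the job done as asked, in the order asked, and still so for the second after the job is handed in, with the robot touching nothing.
It also fails if it takes over 64 s, if anything falls off the work surface, if the arm or the gripper's body presses on something with over 40 N, if the wrist force passes 120 N, or if a joint passes its speed limit or range.

### The arm

A 7-joint arm with a two-finger parallel gripper is mounted at the origin on the work surface. World frame = base frame: x ahead of the robot, y to its left, z up, the work surface at z = 0. Lengths are in m, angles in rad, forces in N, time in s.
With the tool pointing down it reaches from about 0.4 to 0.875 m from the base axis. Payload 19.3 kg.
Tool frame: the origin (TCP) lies at the very end of the fingers, on their centre line; the grasp point (between the pads) lies 19 mm behind it; x points along the fingers, y is the direction in which the jaws open and shut, and the axes are right-handed (so a half turn about x gives the same grasp; the last joint's range is limited). The gripper opens to 85 mm and grips with 20 to 120 N. Pads are 22 mm wide; open, the fingers measure 114 mm over their backs; the gripper's body (76 mm by 85 mm) begins 54 mm behind the grasp point. The pads swing forward as they close: fully open they stand 13 mm farther back than shut.
Start: joints at [1.129, 0.521, -0.036, 1.599, 0.021, 1.021, -0.113], TCP at [0.227, -0.582, 0.231] pointing down, gripper open.
Joint ranges: [-2.91, 2.91], [-0.3, 2.13], [-1.5, 1.42], [0.17, 2.43], [-1.26, 4.41], [0.16, 1.93], [-2.52, 2.52]. Speed limits (rad/s): [1.89, 1.89, 2.39, 2.39, 3.01, 3.01, 3.01].

### API

Orientations are given as [roll, pitch, yaw] about the fixed x, y, z axes, in that order (R = Rz(yaw) Ry(pitch) Rx(roll)).
In Python, from workcell import bot, grab_frame, job_done gives the robot as it stands.
- The arm moves only by the shell command python3 -m pendant 'ROWS' [OPENING] [FORCE]. ROWS is JSON, a list of rows, each a list of 4 numbers: the shift along the tool's x, y, z in mm, then the turn about the tool's x in degrees. A call has 1 to 12 rows; each row shifts and turns the commanded pose from where the row before left it, along the tool's axes as they then stand; what a row does not reach is not made up. A row lasts 1/8 s, in which the tool goes at most 62.5 mm and 10.7 degrees, less where a joint would pass 70% of its speed; a pose out of reach is approached as far as the arm can. A call is refused whole if a number of a shift passes 62.5 or a number of a turn 10.7, either way. A call with a gripper value outside its range is refused whole. OPENING is the opening, from -1 (shut) to 1 (fully open), set as the call begins (- or left out, the last holds). The fingers move at their own pace and stop on an object; FORCE is the grip in N (left out, the last holds). Time passes only in rows, so rows that do not move let the fingers close. It gives the time, the measured TCP pose, the force and the opening at its end, in the units of the state.
- bot.observe(): the state, without advancing time (a new reading comes with each control period).
- grab_frame(name): name is "scene" or "top" or "wrist"; returns a dict with "img" (384x512x3 uint8, red, green, blue), "fovy" (degrees; the focal length in pixels is half the picture's height over the tangent of half this angle, whatever the lens; pixels are square), "cx", "cy" (the principal point, pixels), "k1" (the pictures are not rectified: a ray, as slopes to the right and down, at radius r is drawn at 1 + k1 r^2 times it, then the intrinsics apply), "R" (3x3) and "t" (3): a world point X has camera coordinates R X + t. Camera axes: x right, y down, z forward; pixel columns grow to the right and rows downward; lengths in m; the calibration is good to about 2 mm. A picture is of the moment at which its call begins. There is no depth.
- job_done(): hands the job in, once; it reports no verdict.
The state is a dict: "clock": time; "qpos": joint angles; "qd": joint speeds; "joint_efforts": joint torques, N m; "position": TCP position; "tool_rot": TCP orientation; "force": force on the tool from outside, world axes, zero at the start; "moment": the same for the moment, N m; "grip_width": finger opening in m.
Only numpy, scipy, OpenCV 4.12 (cv2) and the standard library are available. Lean on these libraries where they do the work, as an engineer would, in place of code of your own. Each camera call takes 0.05 s, during which the arm holds its last target.

## Working session

There is one attempt and no reset: what is moved stays moved. The work goes in short steps, Python scripts to look and compute and a shell command to move; the robot and the scene stay as the last step left them, time stands still between calls to the robot, and variables do not carry over. Pictures are saved under pics/ and viewed, and the job is handed in when it is done.

```bash
ls; mkdir -p pics; python3 - <<'E'
from workcell import bot, grab_frame
import cv2
for n in ["scene","top","wrist"]:
    f=grab_frame(n); cv2.imwrite(f"pics/{n}0.png",f["img"][:,:,::-1])
    print(n,f["fovy"],f["cx"],f["cy"],f["k1"],f["R"],f["t"])
print(bot.observe())
E
```

```text
pics
scene 52.06705850974957 258.7349229415636 189.98239087006345 -0.03729949081378711 [[ 0.62023397  0.78409685 -0.02240424]
 [ 0.41305742 -0.35074993 -0.8404511 ]
 [-0.66685335  0.51202209 -0.54142404]] [-0.23398449 -0.16892886  1.69472206]
top 57.74632614470344 254.65725462832725 190.96464949442492 -0.06286961418957089 [[ 0.02225849 -0.99967345 -0.01255176]
 [-0.99736509 -0.02133651 -0.0693371 ]
 [ 0.06904664  0.01406202 -0.99751432]] [-0.11723086  0.49707643  1.19088869]
wrist 70.79896736952531 257.97259442465685 193.74992748267962 -0.04111165530630469 [[ 3.63324537e-01 -9.31662513e-01 -4.92190748e-04]
 [-8.84988899e-01 -3.45288041e-01  3.12363277e-01]
 [-2.91187104e-01 -1.13053660e-01 -9.49962600e-01]] [-0.6246432  -0.04122715  0.37997586]
{'clock': 0.15, 'qpos': array([ 1.1287964 ,  0.52188097, -0.03630613,  1.5998744 ,  0.02118778,
        1.02110269, -0.11278962]), 'qd': array([-0.0002913 , -0.00025167,  0.00136538, -0.00111315, -0.00026235,
        0.00041298,  0.00075792]), 'joint_efforts': array([ 1.45812297e-03, -9.27387428e+01,  1.98008448e+00, -3.70053613e+01,
        1.78767048e-02,  6.35294477e-03, -5.30389445e-05]), 'position': array([ 0.22692839, -0.58207182,  0.23085672]), 'tool_rot': array([-1.50304409,  1.5699154 ,  2.01032164]), 'force': array([-0.36797188, -0.33352258, -0.46994412]), 'moment': array([ 0.04987681, -0.04127295,  0.01082478]), 'grip_width': 0.08546178876782978}
```

View pics/scene0.png

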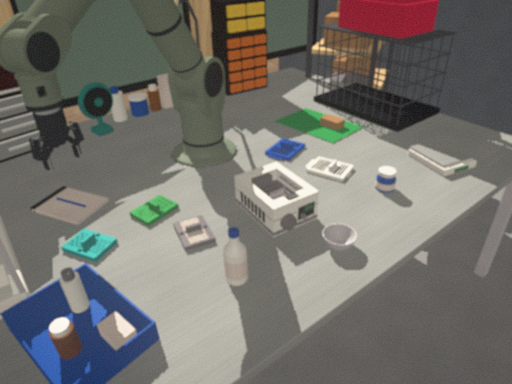

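View pics/top0.png

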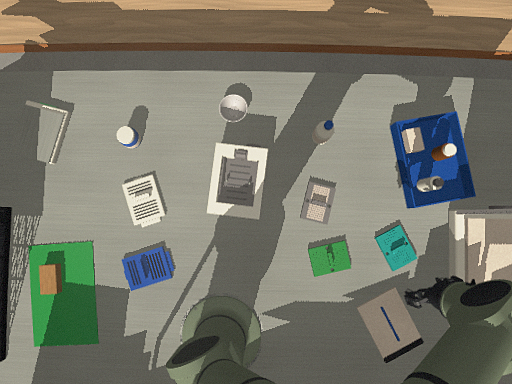

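View pics/wrist0.png

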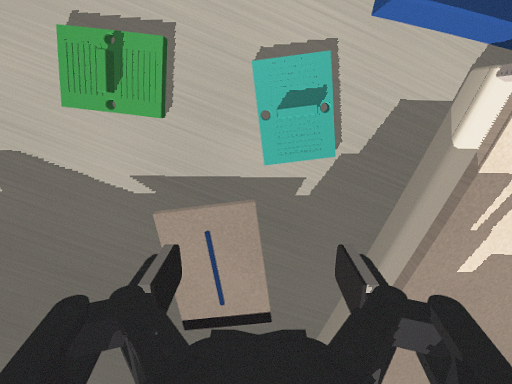

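In the top view, the filter candidates are grey (318,200), green (329,257) and turquoise (396,246). The grey one with pleats fits; the others are the named look-alikes. The cover candidates are white (144,199) and blue (148,266), and white fits. I'll confirm both in an enlarged crop.

```bash
cat > h.py <<'E'
import numpy as np, cv2
from workcell import bot, grab_frame
from scipy.spatial.transform import Rotation as Rn
def K(f):
    fl=192/np.tan(np.radians(f["fovy"]/2)); return fl
def rays(f,uv):
    uv=np.atleast_2d(np.float64(uv)); fl=K(f)
    d=(uv-[f["cx"],f["cy"]])/fl
    s=d.copy()
    for _ in range(30): s=d/(1+f["k1"]*(s**2).sum(1,keepdims=True))
    v=np.c_[s,np.ones(len(s))]@f["R"]   # R^T v
    return -f["R"].T@f["t"], v/np.linalg.norm(v,axis=1,keepdims=True)
def plane(f,uv,z):
    o,v=rays(f,uv); return o+v*((z-o[2])/v[:,2:3])
def proj(f,X):
    c=np.atleast_2d(X)@f["R"].T+f["t"]; s=c[:,:2]/c[:,2:]
    return s*(1+f["k1"]*(s**2).sum(1,keepdims=True))*K(f)+[f["cx"],f["cy"]]
def tri(obs):  # list of (f,uv)
    A=np.zeros((3,3));b=np.zeros(3);L=[]
    for f,uv in obs:
        o,v=rays(f,uv);v=v[0];P=np.eye(3)-np.outer(v,v);A+=P;b+=P@o;L.append((o,P))
    X=np.linalg.solve(A,b); return X,[np.linalg.norm(P@(X-o))*1e3 for o,P in L]
def save(name,img): cv2.imwrite(f"pics/{name}.png",img[:,:,::-1])
def shot(n,fn):
    f=grab_frame(n); save(fn,f["img"]); np.save(f"pics/{fn}.npy",f,allow_pickle=True); return f
def load(fn): return np.load(f"pics/{fn}.npy",allow_pickle=True).item()
def Rtool(): return Rn.from_euler('xyz',bot.observe()["tool_rot"]).as_matrix()
E
python3 - <<'E'
from h import *
f=shot("top","topA"); g=shot("scene","sceneA")
im=f["img"]
a=cv2.resize(im[130:300,100:420],None,fx=2.5,fy=2.5,interpolation=cv2.INTER_CUBIC); save("crop1",a)
b=cv2.resize(g["img"][130:290,140:400],None,fx=3,fy=3,interpolation=cv2.INTER_CUBIC); save("crop2",b)
R=Rtool();print(R)
w=grab_frame("wrist");print("cam in tool",R.T@(-w["R"].T@w["t"]-bot.observe()["position"]), w["R"]@R)
E
```

```text
[[-2.56687710e-04  3.63206387e-01 -9.31708675e-01]
 [ 5.11251385e-04 -9.31708536e-01 -3.63206474e-01]
 [-9.99999836e-01 -5.69567989e-04  5.34683620e-05]]
cam in tool [-1.42676327e-01 -7.76358336e-05 -7.95683958e-02] [[-5.60197752e-04  9.99999837e-01 -1.12105111e-04]
 [-3.12279227e-01 -6.84393578e-05  9.49990358e-01]
 [ 9.49990195e-01  5.67190560e-04  3.12279214e-01]]
```

View pics/crop1.png

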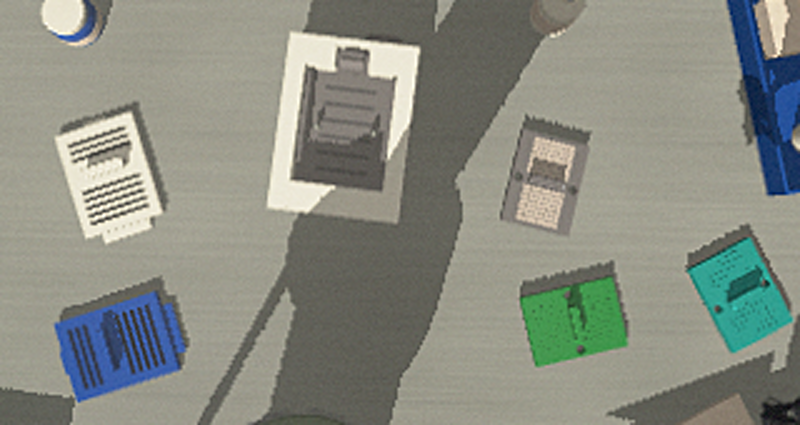

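View pics/crop2.png

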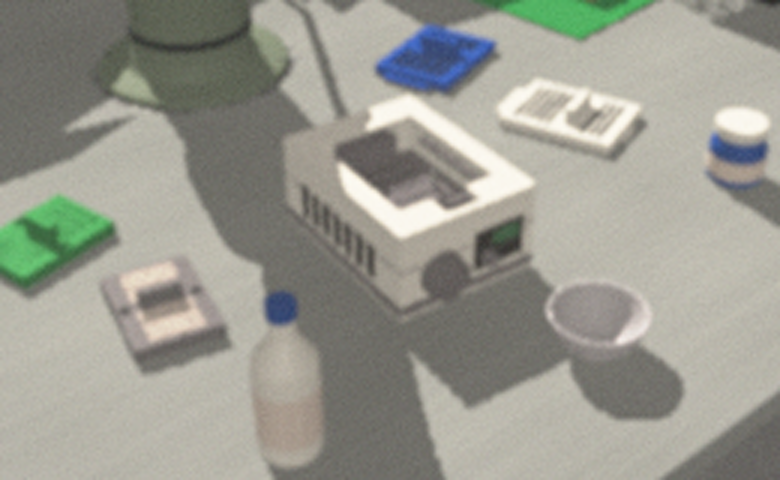

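The crops confirm the choice. The grey frame with cream pleats and two holes at crop (545,180) is the filter. The white louvred cover is at (110,172), with its wide lip at the bottom (128,232), towards the robot. Next I'll get rough poses from both fixed views.

```bash
python3 - <<'E'
from h import *
f=load("topA")
c=lambda p:(np.array(p)/2.5+[100,130]-0.3)
deck=plane(f,c([(290,31),(421,44),(400,223),(267,208)]),.105)
print("unit deck",deck.round(4),"sizes",np.linalg.norm(deck-np.roll(deck,-1,0),axis=1).round(3))
print("centre",deck.mean(0),"yaw",np.degrees(np.arctan2(*((deck[0]+deck[1]-deck[2]-deck[3])[[1,0]]))))
# bar ends / corners
hsv=cv2.cvtColor(f["img"],cv2.COLOR_RGB2HSV)
cov=plane(f,c([(55,136),(135,103),(163,212),(85,241)]),.010)
print("cover",cov.round(3),cov.mean(0),np.linalg.norm(cov-np.roll(cov,-1,0),axis=1).round(3))
fil=plane(f,c([(527,120),(588,137),(570,235),(502,219)]),.014)
print("filter",fil.round(3),fil.mean(0),np.linalg.norm(fil-np.roll(fil,-1,0),axis=1).round(3))
for n,q in(("cov",cov),("fil",fil)):
    d=q[0]+q[1]-q[2]-q[3];print(n,np.degrees(np.arctan2(d[1],d[0])))
for n,uv,z in(("bottle",(320,132),0),("jar",(129,140),0),("bowl",(233,112),0)):print(n,plane(f,uv,z))
E
```

```text
unit deck [[ 0.6501  0.0228  0.105 ]
 [ 0.6362 -0.148   0.105 ]
 [ 0.4043 -0.1257  0.105 ]
 [ 0.4195  0.0453  0.105 ]] sizes [0.171 0.233 0.172 0.232]
centre [ 0.52754186 -0.05140624  0.105     ] yaw -5.544540777665942
cover [[0.514 0.365 0.01 ]
 [0.563 0.252 0.01 ]
 [0.411 0.206 0.01 ]
 [0.367 0.315 0.01 ]] [0.46395992 0.28445622 0.01      ] [0.123 0.159 0.118 0.155]
filter [[ 0.55  -0.3    0.014]
 [ 0.528 -0.385  0.014]
 [ 0.392 -0.361  0.014]
 [ 0.412 -0.267  0.014]] [ 0.47049734 -0.32819384  0.014     ] [0.088 0.139 0.097 0.142]
cov 17.81474022884874
fil -11.712079070543954
bottle [[ 0.71619479 -0.33422478  0.        ]]
jar [[0.67501111 0.35068304 0.        ]]
bowl [[ 0.78286596 -0.02212578  0.        ]]
```

```bash
python3 -m pendant '[[0,-25,-53,0],[0,-25,-53,0],[0,-25,-53,0],[0,-25,-53,0],[0,-25,-53,0],[0,-24,-53,0],[0,0,0,-9.5],[0,0,0,-9.5],[0,0,0,-9.5],[0,0,0,-9.5],[0,0,0,-9.5],[0,0,0,-9.5]]' 1 40
python3 - <<'E'
from h import *
f=shot("wrist","w1");print(bot.observe()["position"],Rtool().round(3).tolist(),bot.observe()["clock"])
E
```

```text
clock: 1.8
position: [0.4691, -0.328, 0.2313]
tool_rot: [-1.934, 1.571, 2.579]
force: [-0.3, 0.1, -0.0]
grip_width: 0.0854
[ 0.46909702 -0.32806253  0.23123757] [[-0.0, 0.982, -0.189], [-0.0, -0.189, -0.982], [-1.0, -0.0, 0.0]] 1.85
```

View pics/w1.png

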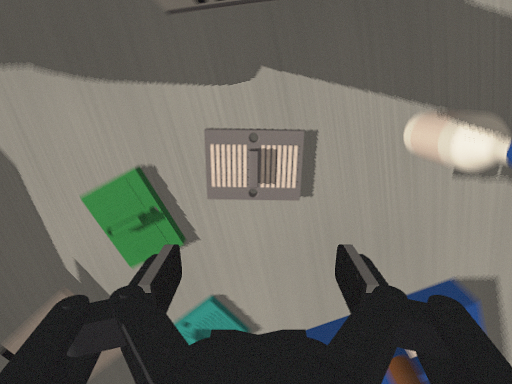

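```bash
python3 - <<'E'
from h import *
f=load("w1")
save("w1c",cv2.resize(f["img"][110:220,180:330],None,fx=5,fy=5,interpolation=cv2.INTER_CUBIC))
t=load("topA");save("tAc",cv2.resize(t["img"][165:235,290:350],None,fx=8,fy=8,interpolation=cv2.INTER_CUBIC))
E
```

```text
(no output)
```

View pics/w1c.png

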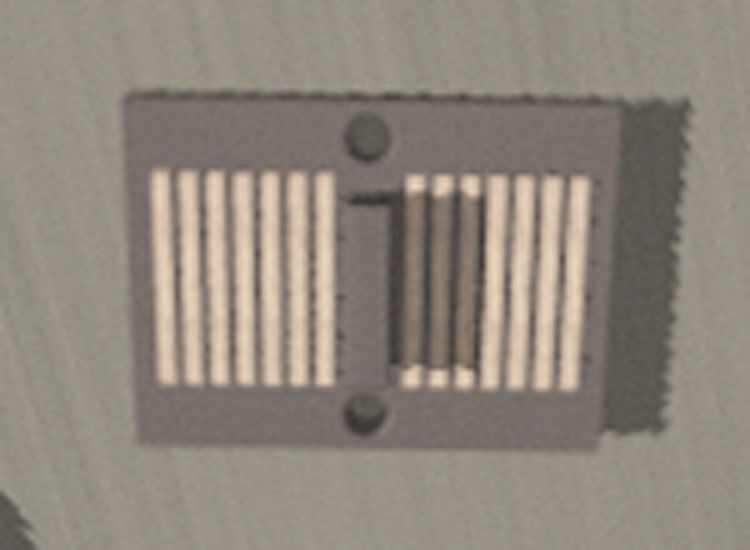

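View pics/tAc.png

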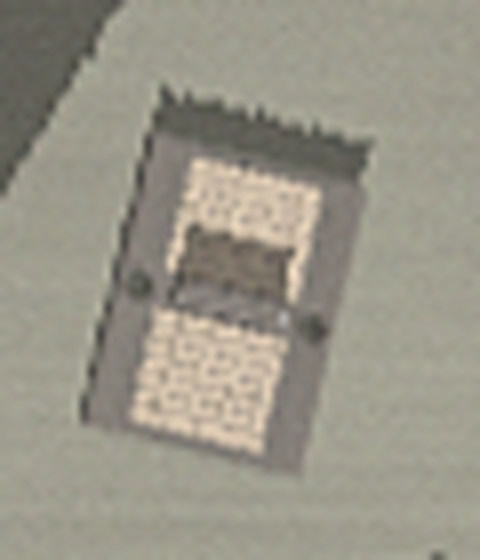

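```bash
python3 - <<'E'
from h import *
w=load("w1");t=load("topA")
cw=lambda x,y:(180+(x+.5)/5-.5,110+(y+.5)/5-.5); ct=lambda x,y:(290+(x+.5)/8-.5,165+(y+.5)/8-.5)
for a,b in(((368,137),(140,284)),((365,413),(313,327))):
    print(tri([(w,cw(*a)),(t,ct(*b))]), plane(w,cw(*a),.016), plane(t,ct(*b),.016))
c=plane(w,[cw(127,96),cw(618,104),cw(600,450),cw(139,443)],.016);print(c.round(4),c.mean(0),np.linalg.norm(c-np.roll(c,-1,0),axis=1))
d=c[1]+c[2]-c[0]-c[3];print(np.degrees(np.arctan2(d[1],d[0])))
E
```

```text
(array([ 0.4711077 , -0.28562121,  0.03454374]), [np.float64(0.2697205154064468), np.float64(0.2697205154064561)]) [[ 0.47047548 -0.28731698  0.016     ]] [[ 0.47187308 -0.28841714  0.016     ]]
(array([ 0.45438685, -0.36416633,  0.00947273]), [np.float64(0.9662165335513412), np.float64(0.9662165335511868)]) [[ 0.45428858 -0.36139483  0.016     ]] [[ 0.45484492 -0.36358161  0.016     ]]
[[ 0.4113 -0.2646  0.016 ]
 [ 0.5359 -0.2918  0.016 ]
 [ 0.5169 -0.3851  0.016 ]
 [ 0.3902 -0.3575  0.016 ]] [ 0.46356871 -0.32474624  0.016     ] [0.12751521 0.095304   0.12960038 0.0953321 ]
-12.30974209367162
```

```bash
python3 -m pendant '[[55,-7,-2,1.4],[55,0,0,0],[0,0,0,0]]'
python3 - <<'E'
from h import *
f=shot("wrist","w2");save("w2b",cv2.resize(f["img"],None,fx=1.5,fy=1.5));print(bot.observe()["position"],Rtool().round(3).tolist(),bot.observe()["clock"])
E
```

```text
clock: 2.22
position: [0.461, -0.3235, 0.1187]
tool_rot: [-1.912, 1.565, 2.57]
force: [0.2, -0.2, 0.6]
grip_width: 0.0855
[ 0.46247224 -0.32423974  0.12119689] [[-0.002, 0.974, -0.228], [0.001, -0.228, -0.974], [-1.0, -0.002, -0.001]] 2.275
```

View pics/w2b.png

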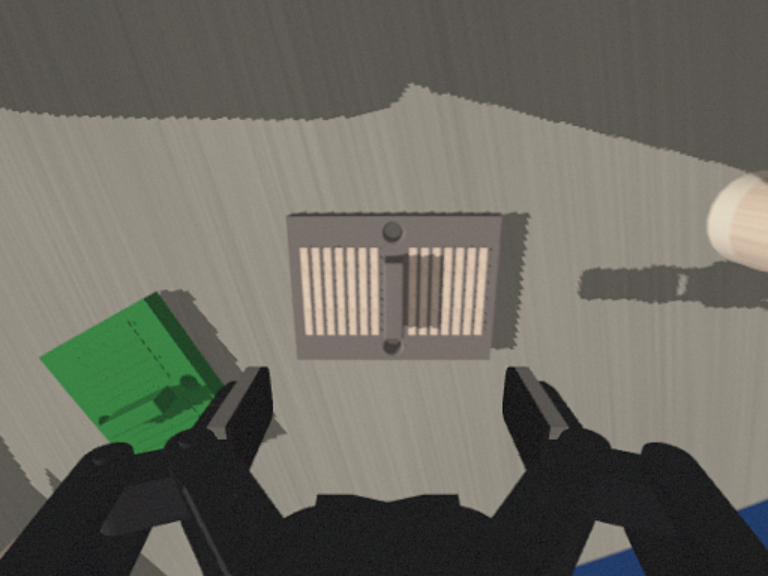

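```bash
python3 - <<'E'
from h import *
w=load("w1");v=load("w2");t=load("topA")
cw=lambda x,y:(180+(x+.5)/5-.5,110+(y+.5)/5-.5); ct=lambda x,y:(290+(x+.5)/8-.5,165+(y+.5)/8-.5);cv=lambda x,y:((x+.5)/1.5-.5,(y+.5)/1.5-.5)
P=[]
for a,b,c in(((368,137),(140,284),(392,231)),((365,413),(313,327),(392,345))):
    print(tri([(w,cw(*a)),(v,cv(*c))]),tri([(v,cv(*c)),(t,ct(*b))])[0]);P.append(plane(v,cv(*c),.016)[0])
P=np.array(P);d=P[0]-P[1];print(P,P.mean(0),np.linalg.norm(d),np.degrees(np.arctan2(-d[0],d[1])))
# bar top corners in v (1.5x): 
q=plane(v,[cv(386,260),cv(403,260),cv(402,334),cv(385,334)],.036);print(q.round(4),q.mean(0))
E
```

```text
(array([ 0.47100344, -0.28715363,  0.01707517]), [np.float64(0.48781337909800615), np.float64(0.4878133790978967)]) [ 0.47166044 -0.28786281  0.0159212 ]
(array([ 0.45444244, -0.36090794,  0.0175672 ]), [np.float64(0.021645246534953613), np.float64(0.021645246534951843)]) [ 0.45440011 -0.36421812  0.01124162]
[[ 0.47145356 -0.28728188  0.016     ]
 [ 0.45430274 -0.36164697  0.016     ]] [ 0.46287815 -0.32446442  0.016     ] 0.07631721352012985 -12.987040096727322
[[ 0.465  -0.2994  0.036 ]
 [ 0.4745 -0.3016  0.036 ]
 [ 0.4639 -0.3464  0.036 ]
 [ 0.4539 -0.3441  0.036 ]] [ 0.4643304  -0.32288271  0.036     ]
```

```bash
python3 -m pendant '[[49,0,0,0],[40,0,0,0],[10,0,0,0],[0,0,0,0]]'; python3 -m pendant '[[0,0,0,0],[0,0,0,0],[0,0,0,0],[0,0,0,0]]' -1 50;  python3 -m pendant '[[0,0,0,0],[0,0,0,0],[-12,0,0,0],[0,0,0,0]]' 
```

```text
clock: 2.78
position: [0.4637, -0.3251, 0.024]
tool_rot: [1.14, 1.569, -0.66]
force: [-0.0, -0.1, 0.3]
grip_width: 0.0851
clock: 3.28
position: [0.4629, -0.3247, 0.0226]
tool_rot: [1.33, 1.57, -0.469]
force: [4.7, -0.8, 1.7]
grip_width: 0.0126
clock: 3.78
position: [0.4632, -0.3249, 0.0353]
tool_rot: [1.255, 1.569, -0.545]
force: [0.2, -0.8, -1.6]
grip_width: 0.0108
```

```bash
python3 -m pendant '[[-40,0,0,0],[-60,0,0,-7.5],[-60,12,-40,0],[-60,12,-40,0],[-20,12,-40,0],[0,13,-40,0],[0,0,0,0],[0,0,0,0]]'
python3 - <<'E'
from h import *
f=shot("wrist","w3");save("w3b",cv2.resize(f["img"],None,fx=1.5,fy=1.5));print(bot.observe()["position"],Rtool().round(3).tolist(),bot.observe()["clock"])
E
```

```text
clock: 4.78
position: [0.5222, -0.1817, 0.2567]
tool_rot: [-1.119, 1.57, -2.787]
force: [-0.3, -0.2, -1.2]
grip_width: 0.0105
[ 0.52206569 -0.1821615   0.25663081] [[-0.001, 0.995, -0.098], [-0.0, -0.098, -0.995], [-1.0, -0.001, 0.0]] 4.825
```

View pics/w3b.png

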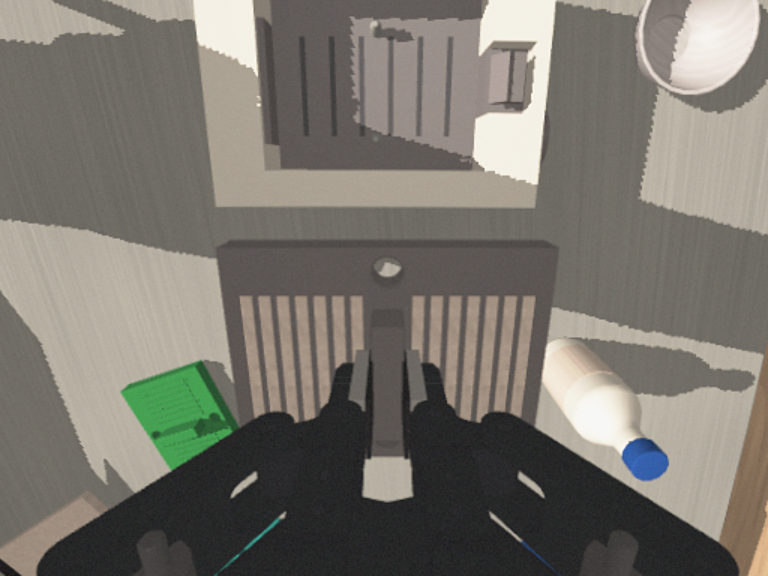

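```bash
python3 -m pendant '[[-10,0,-60,0],[0,0,0,0],[0,0,0,0]]'
python3 - <<'E'
from h import *
f=shot("wrist","w4");save("w4b",cv2.resize(f["img"],None,fx=1.5,fy=1.5));print(bot.observe()["position"],Rtool().round(3).tolist(),bot.observe()["clock"])
w=load("w3")
save("w3c",cv2.resize(w["img"][0:145,120:380],None,fx=3,fy=3,interpolation=cv2.INTER_CUBIC))
E
```

```text
clock: 5.2
position: [0.5281, -0.1225, 0.2668]
tool_rot: [-0.45, 1.57, -2.119]
force: [-0.1, -0.9, -2.2]
grip_width: 0.0107
[ 0.52804036 -0.12294324  0.26664908] [[-0.0, 0.995, -0.099], [-0.0, -0.099, -0.995], [-1.0, -0.0, 0.0]] 5.25
```

View pics/w4b.png

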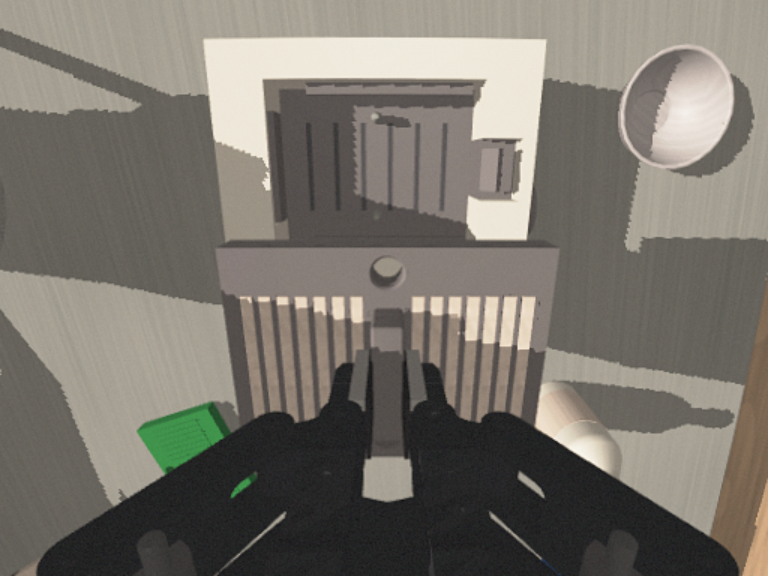

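View pics/w3c.png

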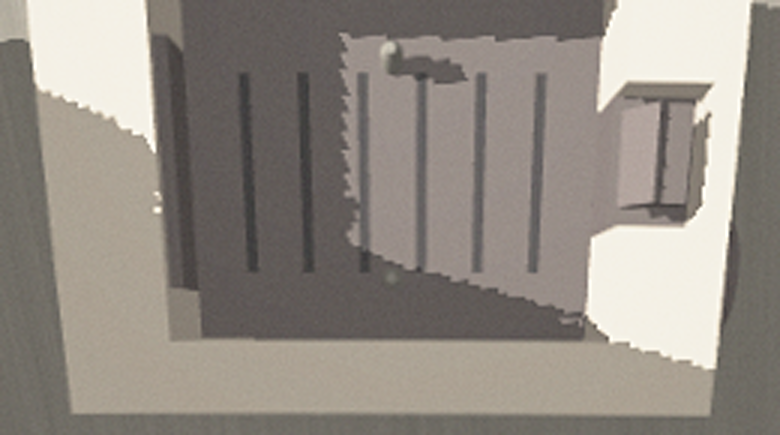

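```bash
python3 - <<'E'
from h import *
w=load("w4")
save("w4c",cv2.resize(w["img"][20:165,130:370],None,fx=3.3333,fy=3.3333,interpolation=cv2.INTER_CUBIC))
g=np.concatenate([cv2.resize(load("w3")["img"][80:105,235:265],(390,325),interpolation=cv2.INTER_CUBIC),cv2.resize(w["img"][70:90,235:265],(390,260),interpolation=cv2.INTER_CUBIC)])
g2=np.concatenate([cv2.resize(load("w3")["img"][5:30,235:265],(390,325),interpolation=cv2.INTER_CUBIC),cv2.resize(w["img"][130:150,235:265],(390,260),interpolation=cv2.INTER_CUBIC)])
save("pins",np.hstack([g,g2]))
E
```

```text
(no output)
```

View pics/w4c.png

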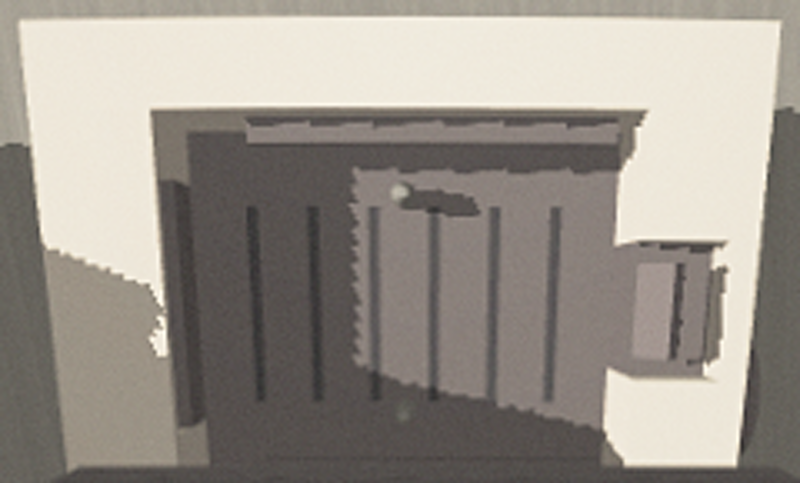

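View pics/pins.png

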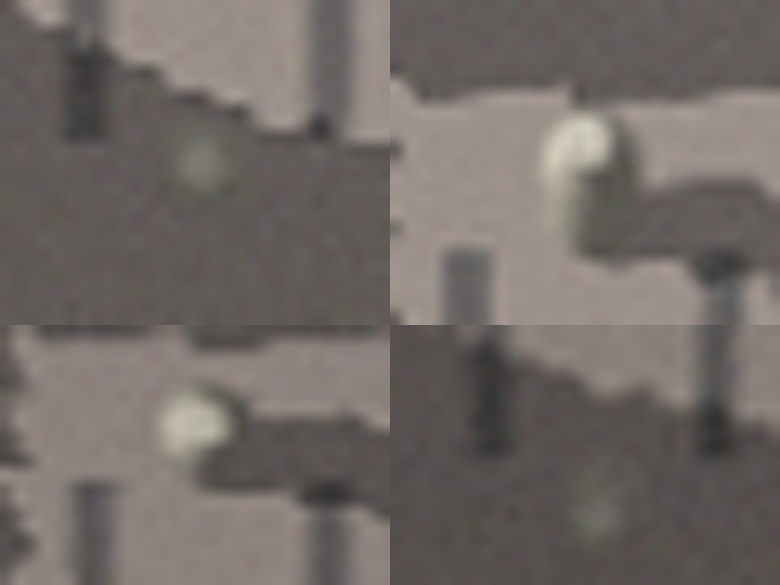

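```bash
python3 - <<'E'
from h import *
a=load("w3");b=load("w4")
c=lambda x,y,ox,oy:(ox+(x+.5)/13-.5,oy+(y+.5)/13-.5)
r3=c(203,160,235,80);l4=c(197,97,235,70);l3=c(198,140,235,5);r4=c(207,185,235,130)
print("L",tri([(a,l3),(b,l4)]));print("R",tri([(a,r3),(b,r4)]))
for f,l,r in((a,l3,r3),(b,l4,r4)):
    P=plane(f,[l,r],.080);d=P[0]-P[1];print(P.round(4).tolist(),P.mean(0),np.linalg.norm(d),"yaw",np.degrees(np.arctan2(-d[0],d[1])))
e=lambda q,s,ox,oy:[(ox+(x+.5)/s-.5,oy+(y+.5)/s-.5) for x,y in q]
far=plane(b,e([(20,20),(780,20)],3.3333,130,20),.105);near=plane(a,e([(71,413),(711,415)],3,120,0),.105)
print(far,near);Q=np.vstack([far,near]);print(Q.mean(0),np.linalg.norm(far[0]-far[1]),np.linalg.norm(near[0]-near[1]),np.linalg.norm(far.mean(0)-near.mean(0)))
for s in(far,near):d=s[1]-s[0];print(np.degrees(np.arctan2(d[1],d[0])))
# held filter hole in w4: lower/upper
R=Rtool();p=bot.observe()["position"]
print(plane(b,[(387/1.5-.17,271/1.5-.17),(388/1.5,257/1.5)],p[2]-.006), p)
E
```

```text
L (array([ 0.52939209, -0.0115911 ,  0.07907651]), [np.float64(0.3098146122033036), np.float64(0.3098146122034379)])
R (array([ 0.52196256, -0.08701107,  0.07735919]), [np.float64(0.10892874330625053), np.float64(0.10892874330625897)])
[[0.5297, -0.0119, 0.08], [0.5221, -0.0871, 0.08]] [ 0.52591653 -0.04951694  0.08      ] 0.07563851512972049 yaw -5.741388260882922
[[0.5291, -0.0116, 0.08], [0.522, -0.0867, 0.08]] [ 0.5255327  -0.04914829  0.08      ] 0.07534435792787493 yaw -5.436911669583911
[[0.42058001 0.04650984 0.105     ]
 [0.64862504 0.02359657 0.105     ]] [[ 0.40264723 -0.12252619  0.105     ]
 [ 0.63237465 -0.1458711   0.105     ]]
[ 0.52605673 -0.04957272  0.105     ] 0.22919327088469313 0.23091052863235953 0.17011264322406053
-5.737648253878602
-5.802481948031834
[[ 0.53139462 -0.08386277  0.26064908]
 [ 0.53239286 -0.07857228  0.26064908]] [ 0.52804036 -0.12294324  0.26664908]
```

```bash
python3 -m pendant '[[0,-5,-36,0],[0,-4.5,-36,0],[40,0,0,0],[60,0,0,0],[31,0,0,0],[0,0,0,0],[0,0,0,0]]'
python3 - <<'E'
from h import *
f=shot("wrist","w5");save("w5b",cv2.resize(f["img"],None,fx=1.5,fy=1.5));print(bot.observe()["position"],Rtool().round(3).tolist(),bot.observe()["clock"])
E
```

```text
clock: 6.12
position: [0.5266, -0.0496, 0.1371]
tool_rot: [1.543, 1.57, -0.126]
force: [0.8, -0.2, -1.0]
grip_width: 0.0105
[ 0.52679954 -0.0495184   0.13736717] [[0.002, 0.995, -0.098], [-0.0, -0.098, -0.995], [-1.0, 0.002, 0.0]] 6.175
```

View pics/w5b.png

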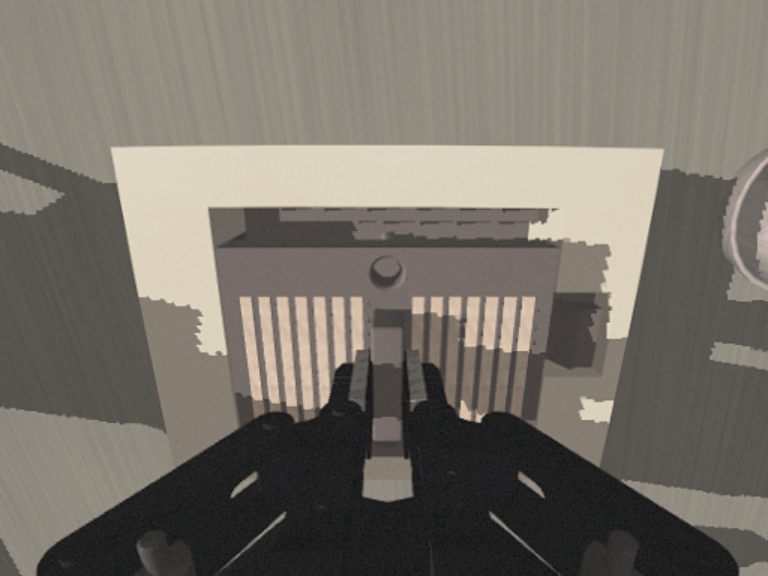

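```bash
python3 -m pendant '[[16,-1,0.5,0],[15,0,0,0],[0,0,0,0],[0,0,0,0]]'; python3 - <<'E'
from h import *
print(bot.observe()["position"],bot.observe()["force"])
E
python3 -m pendant '[[4,0,0,0],[4,0,0,0],[0,0,0,0]]'
```

```text
clock: 6.68
position: [0.525, -0.0493, 0.1049]
tool_rot: [-1.939, 1.571, 2.675]
force: [-0.1, -0.2, -1.5]
grip_width: 0.0105
[ 0.52496246 -0.04932673  0.10489015] [-0.07062758 -0.15480391 -1.54848368]
clock: 7.05
position: [0.5247, -0.0494, 0.0966]
tool_rot: [-1.565, 1.57, 3.049]
force: [-0.4, -0.3, -0.8]
grip_width: 0.0107
```

```bash
python3 -m pendant '[[4,0.5,0,0],[4,0,0,0],[0,0,0,0]]';python3 -m pendant '[[3,0,0,0],[2,0,0,0],[0,0,0,0]]'
```

```text
clock: 7.42
position: [0.5252, -0.0495, 0.0886]
tool_rot: [-1.597, 1.57, 3.018]
force: [-0.4, 0.6, -1.2]
grip_width: 0.0105
clock: 7.8
position: [0.5253, -0.0495, 0.0837]
tool_rot: [-1.654, 1.571, 2.961]
force: [0.2, 0.2, -2.1]
grip_width: 0.0103
```

```bash
python3 -m pendant '[[2,0,0,0],[1,0,0,0],[0,0,0,0]]';python3 -m pendant '[[1,0,0,0],[1,0,0,0],[0,0,0,0]]'
```

```text
clock: 8.18
position: [0.5256, -0.0495, 0.0826]
tool_rot: [0.873, 1.569, -0.796]
force: [-13.2, 0.9, 40.6]
grip_width: 0.0105
clock: 8.55
position: [0.5257, -0.0495, 0.0824]
tool_rot: [0.844, 1.568, -0.824]
force: [-26.4, 2.1, 86.3]
grip_width: 0.0102
```

```bash
python3 -m pendant '[[-2,0,0,0],[0,0,0,0]]'; python3 -m pendant '[[-0.5,0,0,0],[0,0,0,0],[0,0,0,0]]' -0.4;python3 -m pendant '[[-40,0,0,0],[-60,0,0,0],[-45,0,0,0]]' 1
```

```text
clock: 8.8
position: [0.5256, -0.0495, 0.0826]
tool_rot: [0.961, 1.569, -0.707]
force: [-13.3, -0.1, 41.3]
grip_width: 0.0108
clock: 9.18
position: [0.5254, -0.0495, 0.0813]
tool_rot: [-1.933, 1.571, 2.682]
force: [0.6, -0.4, -0.6]
grip_width: 0.0256
clock: 9.55
position: [0.5255, -0.0494, 0.2285]
tool_rot: [1.844, 1.57, 0.175]
force: [1.0, -0.9, -0.9]
grip_width: 0.0783
```

```bash
python3 - <<'E'
from h import *
f=shot("wrist","w6");save("w6b",cv2.resize(f["img"],None,fx=1.5,fy=1.5));print(bot.observe()["position"],bot.observe()["clock"])
E
```

```text
[ 0.52743404 -0.04923017  0.23347268] 9.6
```

View pics/w6b.png

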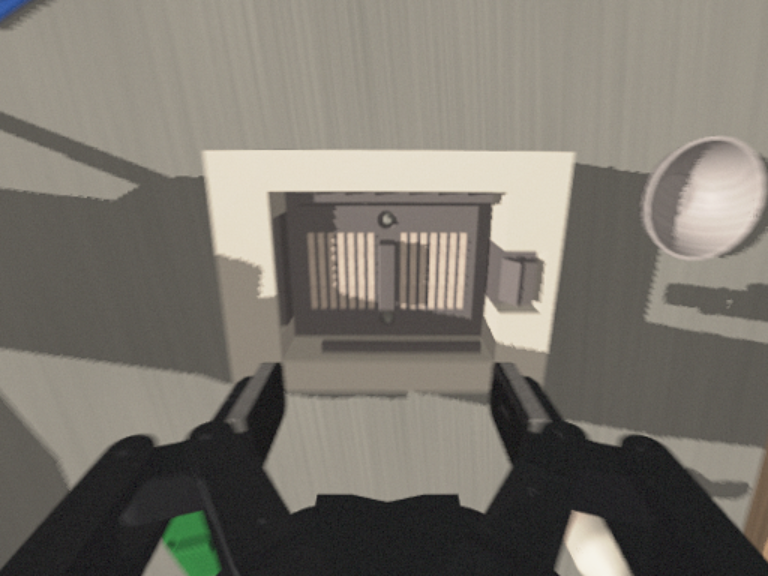

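```bash
python3 - <<'E'
from h import *
f=load("w6")
save("w6c",cv2.resize(f["img"][115:245,170:350],None,fx=4.4,fy=4.4,interpolation=cv2.INTER_CUBIC))
E
```

```text
(no output)
```

View pics/w6c.png

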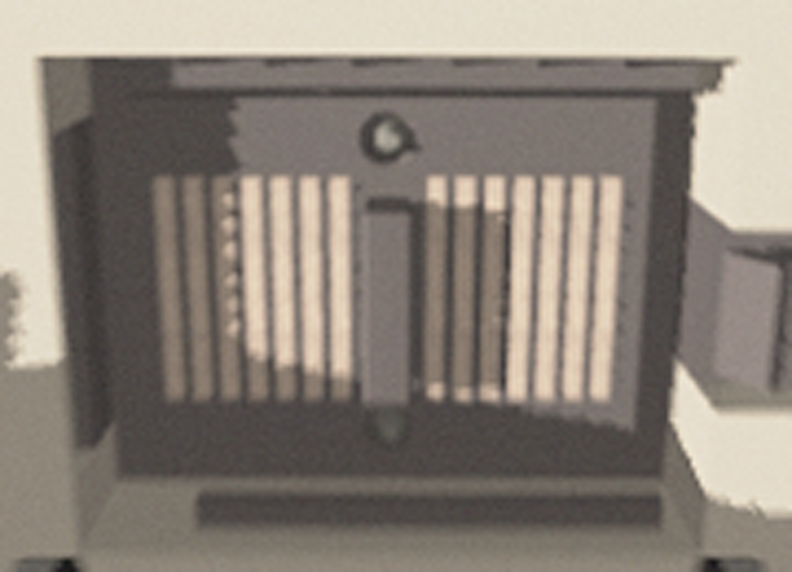

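```bash
python3 - <<'E'
from h import *
w=load("w1");f=load("w6")
cw=lambda x,y:(180+(x+.5)/5-.5,110+(y+.5)/5-.5);c6=lambda x,y:(170+(x+.5)/4.4-.5,115+(y+.5)/4.4-.5)
A=plane(w,[cw(149,180),cw(590,180),cw(155,380),cw(580,380)],.016);W=[np.linalg.norm(A[0]-A[1]),np.linalg.norm(A[2]-A[3])]
for z in(.070,.076,.082):
    B=plane(f,[c6(151,180),c6(622,180),c6(163,398),c6(613,398)],z);h=plane(f,[c6(385,136),c6(390,425)],z);print(z,W,np.linalg.norm(B[0]-B[1]),np.linalg.norm(B[2]-B[3]),np.linalg.norm(h[0]-h[1]))
E
```

```text
0.07 [np.float64(0.11649586896608702), np.float64(0.1175388702466917)] 0.12035097519442156 0.12191739424224411 0.07840573991531186
0.076 [np.float64(0.11649586896608702), np.float64(0.1175388702466917)] 0.11795423627958512 0.11948946075268331 0.07684432267130537
0.082 [np.float64(0.11649586896608702), np.float64(0.1175388702466917)] 0.11555749736474884 0.11706152726312262 0.0752829054272989
```

```bash
python3 -m pendant '[[0,0,0,10.5],[0,0,0,10.5],[0,0,0,10.5],[0,0,0,10.5],[0,0,0,10.5],[0,0,0,10.5],[0,0,0,3.5],[0,-56,-8.5,0],[0,-56,-8.5,0],[0,-56,-8.5,0],[0,-56,-8.5,0],[0,-56,-8.5,0]]' 1 25;python3 -m pendant '[[0,-56,-8.5,0],[0,0,0,0],[0,0,0,0]]' 
python3 - <<'E'
from h import *
f=shot("wrist","w7");save("w7b",cv2.resize(f["img"],None,fx=1.5,fy=1.5));print(bot.observe()["position"],Rtool().round(3).tolist(),bot.observe()["clock"],bot.observe()["qpos"])
E
```

```text
clock: 11.1
position: [0.4793, 0.2317, 0.2263]
tool_rot: [2.013, 1.571, -0.816]
force: [1.0, 0.2, 0.1]
grip_width: 0.0853
clock: 11.48
position: [0.4706, 0.2856, 0.2261]
tool_rot: [0.691, 1.57, -2.138]
force: [0.4, -0.5, 0.3]
grip_width: 0.0852
[0.47086262 0.28502724 0.22616097] [[-0.0, 0.307, -0.952], [-0.001, -0.952, -0.307], [-1.0, 0.001, 0.0]] 11.525 [-0.41514546  0.42344942 -0.31798521  1.79209983  0.15887978  0.95161686
 -2.05869974]
```

View pics/w7b.png

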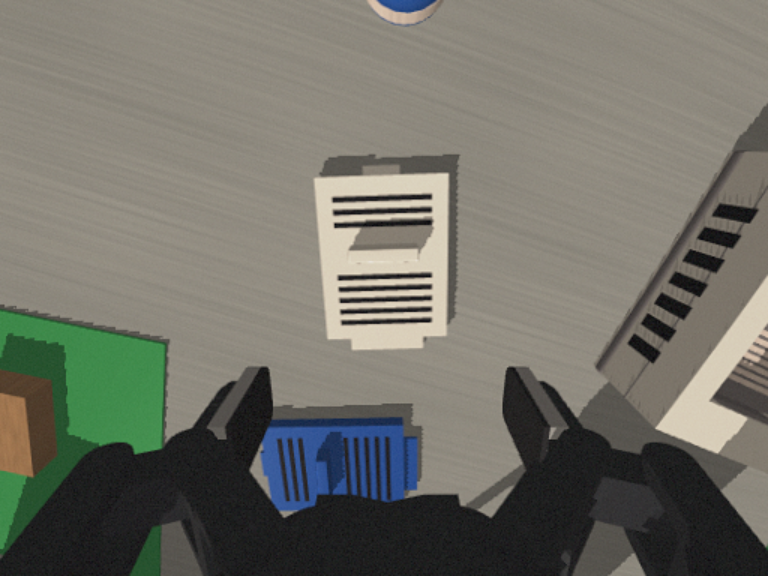

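```bash
python3 - <<'E'
from h import *
f=load("w7")
save("w7c",cv2.resize(f["img"][100:240,200:315],None,fx=5,fy=5,interpolation=cv2.INTER_CUBIC)[:600])
E
python3 -m pendant '[[50,0,0,0],[45,0,0,0],[0,0,0,0],[0,0,0,0]]' 
python3 - <<'E'
from h import *
f=shot("wrist","w8");save("w8b",cv2.resize(f["img"],None,fx=1.5,fy=1.5));print(bot.observe()["position"],Rtool().round(3).tolist(),bot.observe()["clock"])
save("w8c",cv2.resize(f["img"][80:260,180:340],None,fx=3.3333,fy=3.3333,interpolation=cv2.INTER_CUBIC))
E
```

```text
clock: 12.02
position: [0.4715, 0.2858, 0.1329]
tool_rot: [-2.962, 1.569, 0.491]
force: [-0.3, -0.4, -0.0]
grip_width: 0.0856
[0.47167464 0.28606213 0.13330297] [[0.002, 0.307, -0.952], [0.001, -0.952, -0.307], [-1.0, -0.001, -0.002]] 12.075
```

View pics/w7c.png

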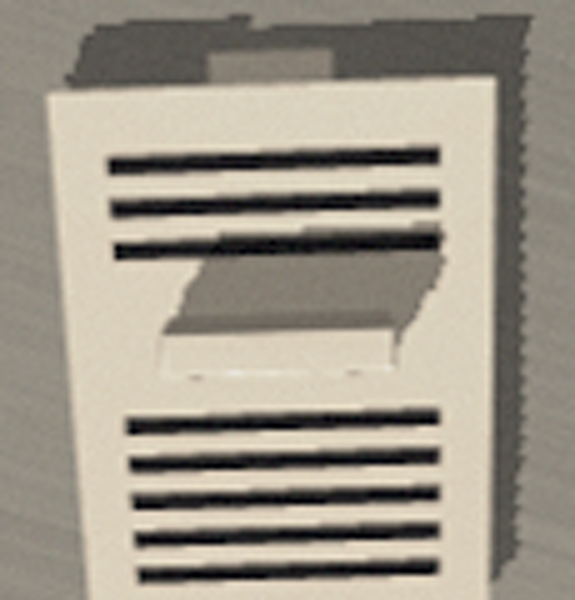

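View pics/w8c.png

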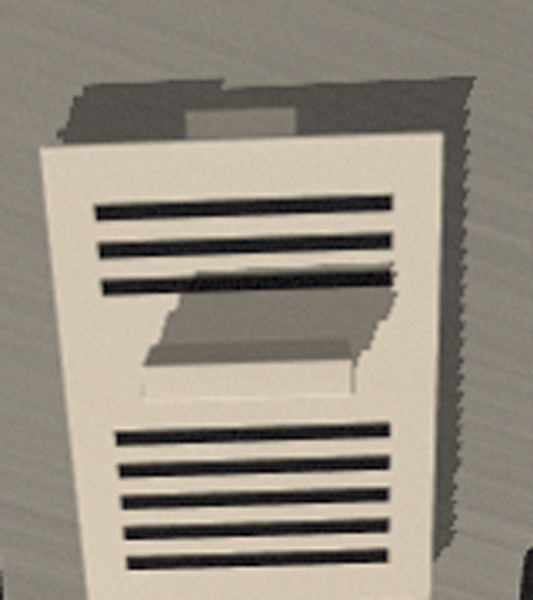

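```bash
python3 - <<'E'
from h import *
a=load("w7");b=load("w8")
ca=lambda p:np.array([200+(p[0]+.5)/5-.5,100+(p[1]+.5)/5-.5]);cb=lambda p:np.array([180+(p[0]+.5)/3.3333-.5,80+(p[1]+.5)/3.3333-.5])
for p,q in(((47,95),(41,149)),((495,78),(443,132)),((163,334),(146,366)),((395,328),(352,358))):
    print(tri([(a,ca(p)),(b,cb(q))]))
for f,c,B,S,n in((a,ca,[(163,334),(395,328),(393,371),(160,376)],[(47,95),(495,78)],"a"),(b,cb,[(146,366),(352,358),(352,395),(143,402)],[(41,149),(443,132)],"b")):
    P=plane(f,[c(p) for p in B],.034);print(n,"bar",P.mean(0).round(4),np.linalg.norm(P-np.roll(P,-1,0),axis=1).round(4))
    S=plane(f,[c(p) for p in S],.014);d=S[0]-S[1];print("  shell rear mid",S.mean(0).round(4),np.linalg.norm(d).round(4),"yaw",np.degrees(np.arctan2(-d[0],d[1])))
    m=S.mean(0);y=np.arctan2(-d[0],d[1]);print("  bar from rear",(m-65*1e-3*np.array([np.cos(y),np.sin(y),0])).round(4))
# front corners a
S=plane(a,np.array([(328,339),(446,337)])/1.5-.17,.014);print("front",S.round(4),S.mean(0),np.linalg.norm(S[0]-S[1]))
E
```

```text
(array([0.51212305, 0.36404672, 0.01485583]), [np.float64(0.16329364839624694), np.float64(0.16329364839618024)])
(array([0.55120295, 0.25614107, 0.00718662]), [np.float64(0.28991025051606445), np.float64(0.2899102505159691)])
(array([0.46677849, 0.31792402, 0.03651986]), [np.float64(0.11828114302932907), np.float64(0.11828114302942265)])
(array([0.48432271, 0.2620712 , 0.02733872]), [np.float64(0.2190187826547737), np.float64(0.21901878265482794)])
a bar [0.4706 0.2891 0.034 ] [0.0586 0.0112 0.0594 0.011 ]
  shell rear mid [0.5314 0.3106 0.014 ] 0.1138 yaw 19.999310728221246
  bar from rear [0.4703 0.2884 0.014 ]
b bar [0.4707 0.2893 0.034 ] [0.0579 0.011  0.0595 0.0108]
  shell rear mid [0.5318 0.3109 0.014 ] 0.1138 yaw 20.174761242345067
  bar from rear [0.4708 0.2885 0.014 ]
front [[0.3715 0.313  0.014 ]
 [0.4083 0.2059 0.014 ]] [0.38994168 0.25947295 0.014     ] 0.11326328092404077
```

```bash
python3 -m pendant '[[0,-3,0,-2.1],[50,0,0,0],[40,0,0,0],[20,0,0,0],[8,0,0,0],[0,0,0,0]]'; python3 -m pendant '[[0,0,0,0],[0,0,0,0],[0,0,0,0],[0,0,0,0]]' -1 25;  python3 - <<'E'
from h import *
f=shot("wrist","w9");save("w9b",cv2.resize(f["img"],None,fx=1.5,fy=1.5));print(bot.observe()["position"],Rtool().round(3).tolist(),bot.observe()["clock"],bot.observe()["force"])
E
```

```text
clock: 12.82
position: [0.47, 0.2891, 0.014]
tool_rot: [-2.822, 1.57, 0.67]
force: [-0.4, -0.0, -0.4]
grip_width: 0.0854
clock: 13.32
position: [0.4703, 0.2891, 0.0145]
tool_rot: [-2.916, 1.569, 0.574]
force: [-1.6, -0.6, 8.8]
grip_width: 0.0594
[0.47026335 0.28913316 0.01450581] [[0.001, 0.342, -0.94], [0.001, -0.94, -0.342], [-1.0, -0.0, -0.002]] 13.375 [-1.87310001 -0.40067108  8.77544892]
```

View pics/w9b.png

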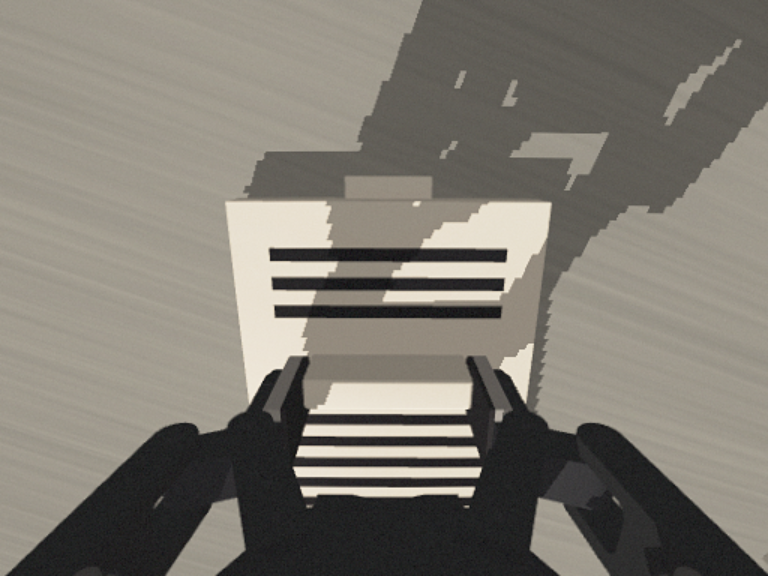

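```bash
python3 -m pendant '[[0,0,0,0],[-5,0,0,0],[0,0,0,0]]' 0.6;python3 -m pendant '[[0,0,0,0],[0,0,0,0],[0,0,0,0]]' -1 20;  python3 -m pendant '[[-30,0,0,0],[-30,0,0,0],[-40,0,0,0],[0,0,0,0]]'; python3 - <<'E'
from h import *
f=shot("wrist","w10");save("w10b",cv2.resize(f["img"],None,fx=1.5,fy=1.5));print(bot.observe()["position"],Rtool().round(3).tolist(),bot.observe()["clock"],bot.observe()["force"],bot.observe()["moment"])
E
```

```text
clock: 13.75
position: [0.47, 0.2889, 0.019]
tool_rot: [-2.875, 1.57, 0.616]
force: [-0.4, 0.7, 0.6]
grip_width: 0.0685
clock: 14.12
position: [0.4699, 0.2889, 0.0188]
tool_rot: [-3.04, 1.57, 0.45]
force: [-2.1, -0.7, 8.3]
grip_width: 0.0588
clock: 14.62
position: [0.4708, 0.2894, 0.1207]
tool_rot: [-2.915, 1.567, 0.575]
force: [0.0, -0.8, -2.3]
grip_width: 0.0591
[0.47014063 0.2888787  0.11907168] [[0.001, 0.342, -0.94], [0.001, -0.94, -0.342], [-1.0, -0.0, -0.002]] 14.675 [ 0.36326756 -1.15789942 -2.54799924] [-0.04147082  0.01132734 -0.01954975]
```

View pics/w10b.png

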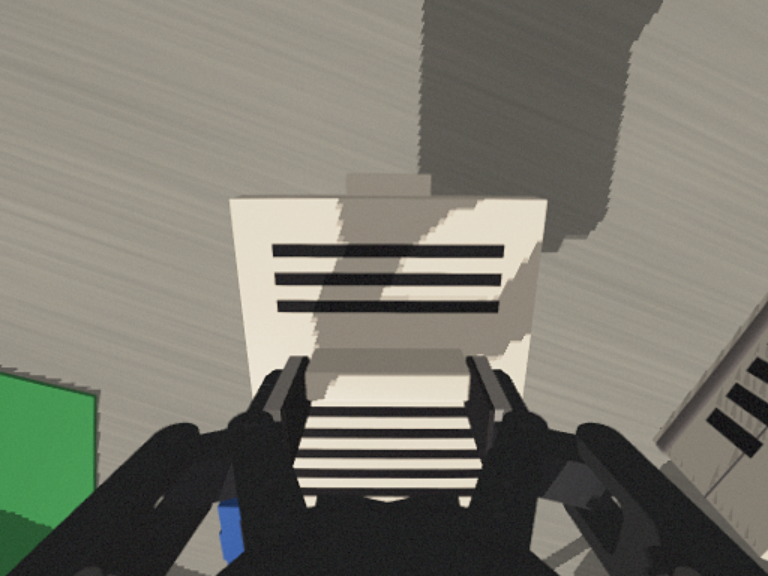

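```bash
python3 -m pendant '[[-25,0,0,0],[-25,0,0,-9.2],[0,0,0,-9.2],[0,0,0,-9.2],[0,0,0,-9.2],[0,0,0,-9.2],[0,0,0,-9.2],[0,0,0,-9.1]]' - 40; python3 -m pendant '[[0,10,30,0],[0,10,50,0],[0,10,55,0],[0,10,55,0],[0,10,55,0],[0,10,55,0],[0,10,55,0],[0,10,50,0],[0,5,36,0],[0,4,20,0],[0,0,0,0],[0,0,0,0]]'; python3 - <<'E'
from h import *
f=shot("scene","s2")
save("s2b",cv2.resize(f["img"][100:300,130:380],None,fx=3,fy=3,interpolation=cv2.INTER_CUBIC))
o=bot.observe();print(o["position"],Rtool().round(3).tolist(),o["clock"],o["force"],o["moment"],o["qpos"])
E
```

```text
clock: 15.68
position: [0.4692, 0.2884, 0.1669]
tool_rot: [-1.116, 1.569, -2.781]
force: [0.2, -0.1, -2.2]
grip_width: 0.0583
clock: 17.18
position: [0.5122, -0.1778, 0.1676]
tool_rot: [-2.18, 1.569, 2.434]
force: [-0.2, -0.0, -2.5]
grip_width: 0.0581
[ 0.51230967 -0.17768755  0.16781049] [[-0.001, 0.995, -0.098], [0.001, -0.098, -0.995], [-1.0, -0.001, -0.001]] 17.225 [-0.05448757 -0.7744048  -1.78783922] [ 0.0402971  -0.01897982  0.06373594] [ 0.62893288  0.51989058 -0.55101845  1.85932921  0.34928328  0.86040451
 -0.19275392]
```

View pics/s2b.png

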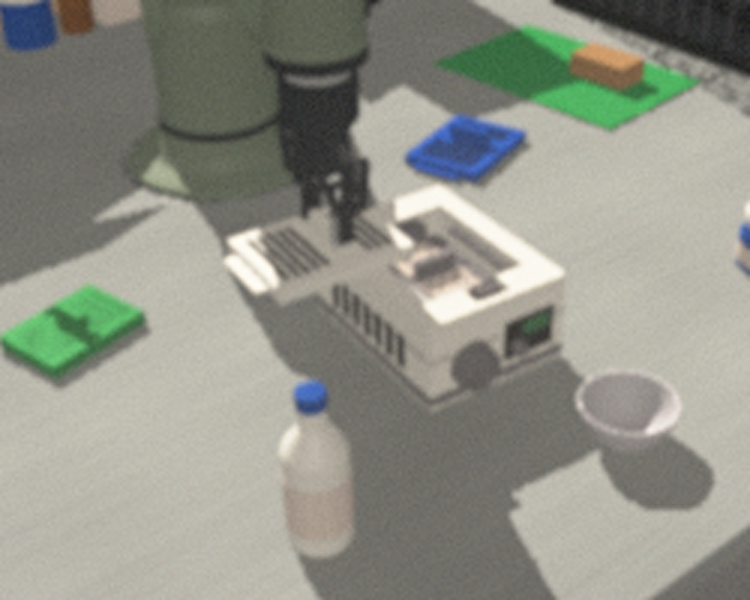

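```bash
python3 -m pendant '[[20,0,0,0],[17,0,0,0],[5,0,0,0],[0,0,0,0]]' - 20; python3 -m pendant '[[3,0,0,0],[3,0,0,0],[0,0,0,0]]'; python3 -m pendant '[[3,0,0,0],[3,0,0,0],[0,0,0,0]]'
```

```text
clock: 17.73
position: [0.5125, -0.1785, 0.1263]
tool_rot: [-2.011, 1.57, 2.602]
force: [-0.1, 0.3, -1.4]
grip_width: 0.0586
clock: 18.1
position: [0.5128, -0.1793, 0.1207]
tool_rot: [0.96, 1.57, -0.711]
force: [-0.1, -3.4, 5.1]
grip_width: 0.0581
clock: 18.48
position: [0.5129, -0.1802, 0.1149]
tool_rot: [0.697, 1.569, -0.975]
force: [-0.9, -7.8, 8.1]
grip_width: 0.0582
```

```bash
python3 -m pendant '[[3,0,0,0],[3,0,0,0],[1,0,0,0],[0,0,0,0]]'; python3 - <<'E'
from h import *
f=shot("wrist","w11");save("w11b",cv2.resize(f["img"],None,fx=1.5,fy=1.5))
f=shot("scene","s3")
save("s3b",cv2.resize(f["img"][150:270,200:340],None,fx=5,fy=5,interpolation=cv2.INTER_CUBIC))
E
```

```text
clock: 18.98
position: [0.5128, -0.1808, 0.1081]
tool_rot: [0.533, 1.568, -1.139]
force: [-1.7, -12.1, 9.2]
grip_width: 0.0584
```

View pics/w11b.png

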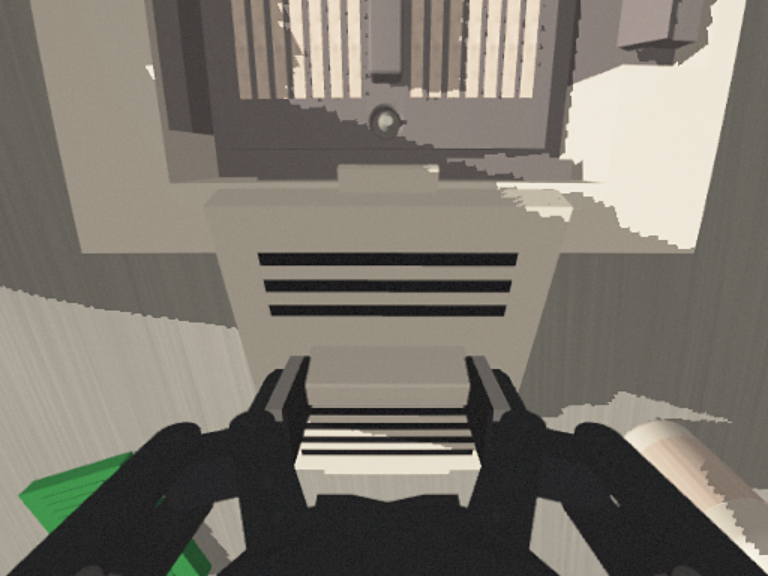

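View pics/s3b.png

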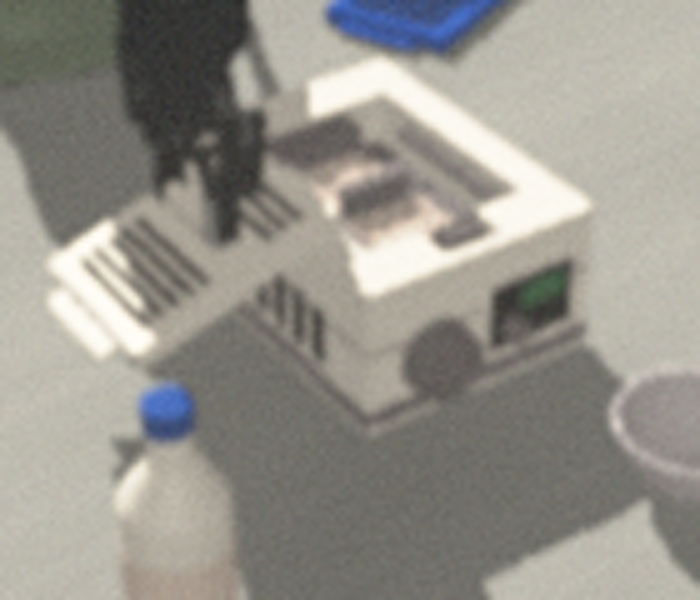

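```bash
cat > tilt.py <<'E'
from h import *
from scipy.optimize import brentq
def edge(f,a,b,L):  # horizontal edge of known length -> its height and midpoint
    g=lambda z:np.linalg.norm(np.diff(plane(f,[a,b],z),axis=0))-L
    z=brentq(g,0,.3);P=plane(f,[a,b],z);return P.mean(0),P
E
python3 - <<'E'
from tilt import *
f=load("w11");c=lambda x,y:((x+.5)/1.5-.5,(y+.5)/1.5-.5)
m,P=edge(f,c(206,206),c(573,206),.114);print(m,P)
s=[edge(f,c(260,259),c(517,259),.084)[0]]
print(s)
o=bot.observe();print(o["position"])
R=Rtool();v=R.T@(m-o["position"]);print("rear top edge in tool",v*1e3)
# bar axis about TCP +? ; cover frame vector from bar mid (10,0,24): (65,0,-10)
f0=load("w10");m0,_=edge(f0,c(230,200),c(547,199),.114);print("flat ref z",m0)
E
```

```text
[ 0.51976271 -0.11515313  0.1241009 ] [[ 0.46305401 -0.10939785  0.1241009 ]
 [ 0.57647142 -0.1209084   0.1241009 ]]
[array([ 0.51769533, -0.13246701,  0.12218531])]
[ 0.51279801 -0.18081357  0.10812251]
rear top edge in tool [-16.13361052   0.31687956 -65.99026707]
flat ref z [0.53275253 0.31141713 0.11618632]
```

```bash
python3 -m pendant '[[-10,0,0,0],[-25,0,0,0],[-30,0,0,0],[0,0,0,10],[0,0,0,10],[0,0,0,10],[0,0,0,10],[0,0,0,10],[0,0,0,10],[0,0,0,10],[0,0,0,10],[0,0,0,10]]' - 40;  python3 -m pendant '[[0,-20,-6,0],[0,-40,-12,0],[0,-40,-10,0],[0,-30,-5,0],[0,0,0,0],[0,0,0,0]]' ; python3 - <<'E'
from h import *
f=shot("wrist","w12");save("w12b",cv2.resize(f["img"],None,fx=1.5,fy=1.5))
f=shot("scene","s4")
save("s4b",cv2.resize(f["img"][130:250,220:360],None,fx=5,fy=5,interpolation=cv2.INTER_CUBIC))
o=bot.observe();print(o["position"],Rtool().round(4).tolist(),o["clock"],o["force"],o["moment"],o["qpos"])
E
```

```text
clock: 20.58
position: [0.5126, -0.1783, 0.1727]
tool_rot: [-1.857, 1.57, 1.179]
force: [-0.6, -0.0, -1.5]
grip_width: 0.0585
clock: 21.32
position: [0.558, -0.053, 0.1725]
tool_rot: [0.326, 1.571, -2.915]
force: [0.4, -0.4, -1.9]
grip_width: 0.0585
[ 0.5580171  -0.05363087  0.17247626] [[-0.0001, -0.1005, -0.9949], [-0.0002, -0.9949, 0.1005], [-1.0, 0.0002, 0.0001]] 21.425 [-0.10679201  0.34175036 -1.76252579] [0.02473936 0.00587112 0.01687296] [ 0.12071154  0.49506483 -0.17908248  1.82323413  0.11483272  0.83341596
 -1.78610402]
```

View pics/w12b.png

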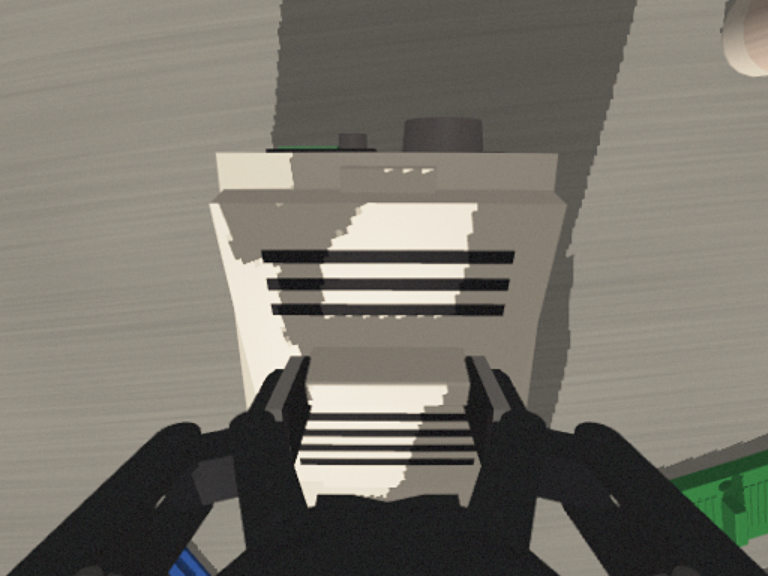

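View pics/s4b.png

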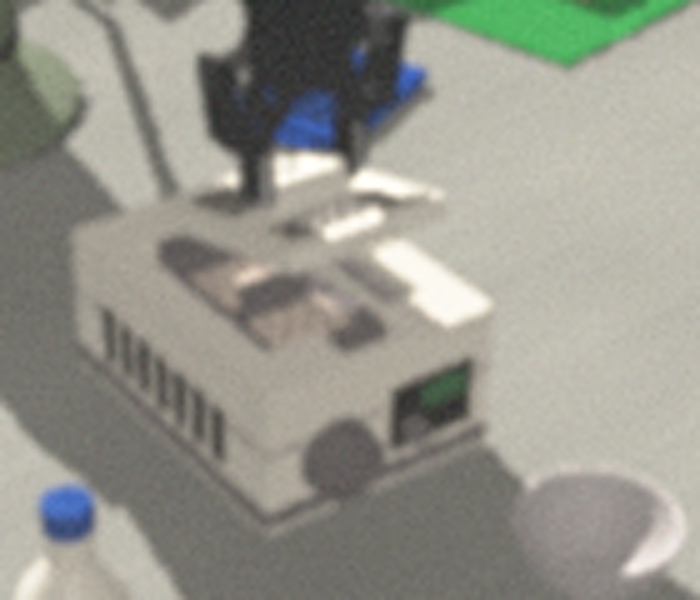

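Re-measuring the tilt now that the cover hangs free.

```bash
python3 - <<'E'
from tilt import *
c=lambda x,y:((x+.5)/1.5-.5,(y+.5)/1.5-.5)
o=bot.observe();R=Rtool()
for n,a,b in(("w12",(210,204),(566,204)),("w11",(206,206),(573,206)),("w10",(230,200),(547,199))):
    m,P=edge(load(n),c(*a),c(*b),.114); d=P[0]-P[1]; print(n,m,np.degrees(np.arctan2(d[1],d[0])))
m,P=edge(load("w12"),c(210,204),c(566,204),.114)
print("rear edge rel TCP",R.T@(m-o["position"])*1e3)
# pixel-row check: rear edge row for tilt th
f=load("w12")
for th in np.radians([10,12,14,16,18,20]):
    X=65*np.cos(th)+13*np.sin(th);Z=65*np.sin(th)-13*np.cos(th)+8
    pts=[o["position"]+R@(np.array([-Z,s*57,-X])/1e3) for s in(-1,1)]
    print(np.degrees(th),((proj(f,pts)+.5)*1.5-.5).round(1).tolist())
ux=np.array([.995,-.0994,0]);uy=np.array([.0994,.995,0]);dd=o["position"]-[.5259,-.0495,0]
print("TCP unit",dd@ux*1e3,dd@uy*1e3,"tool yaw",np.degrees(np.arctan2(R[1,1],R[0,1])))
E
```

```text
w12 [ 0.62359714 -0.06015388  0.18447914] 84.29823636772299
w11 [ 0.51976271 -0.11515313  0.1241009 ] 174.2049859272883
w10 [0.53275253 0.31141713 0.11618632] 110.16899540519756
rear edge rel TCP [-12.0091637   -0.09726716 -65.90243677]
10.0 [[217.0, 200.9], [559.5, 201.3]]
12.000000000000002 [[214.2, 201.5], [562.3, 202.0]]
14.0 [[211.3, 202.5], [565.2, 202.9]]
16.0 [[208.4, 203.8], [568.2, 204.2]]
18.0 [[205.4, 205.3], [571.2, 205.7]]
20.0 [[202.4, 207.2], [574.3, 207.6]]
TCP unit 32.36712465645 -0.9177732498476096 tool yaw -95.76703471625478
```

```bash
python3 -m pendant '[[15,-0.9,5,0],[15,0,6,0],[11,0,0,0],[0,0,0,0],[0,0,0,0]]'; python3 - <<'E'
from h import *
f=shot("wrist","w13");save("w13b",cv2.resize(f["img"],None,fx=1.5,fy=1.5))
f=shot("scene","s5")
save("s5b",cv2.resize(f["img"][130:250,220:360],None,fx=5,fy=5,interpolation=cv2.INTER_CUBIC))
o=bot.observe();R=Rtool()
ux=np.array([.995,-.0994,0]);uy=np.array([.0994,.995,0]);dd=o["position"]-[.5259,-.0495,0]
print("TCP unit",dd@ux*1e3,dd@uy*1e3,dd[2],o["force"],o["clock"])
E
```

```text
clock: 22.05
position: [0.5478, -0.0509, 0.1318]
tool_rot: [-3.021, 1.57, 0.021]
force: [0.1, 0.2, -2.2]
grip_width: 0.0584
TCP unit 21.922202570469036 0.8987674849519734 0.13188964690971708 [ 0.25663     0.52975203 -2.10334785] 22.15
```

View pics/w13b.png

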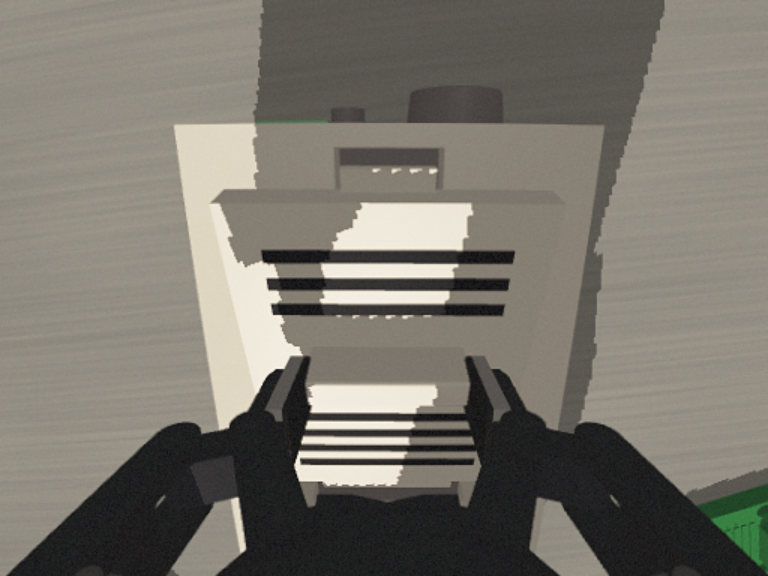

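View pics/s5b.png

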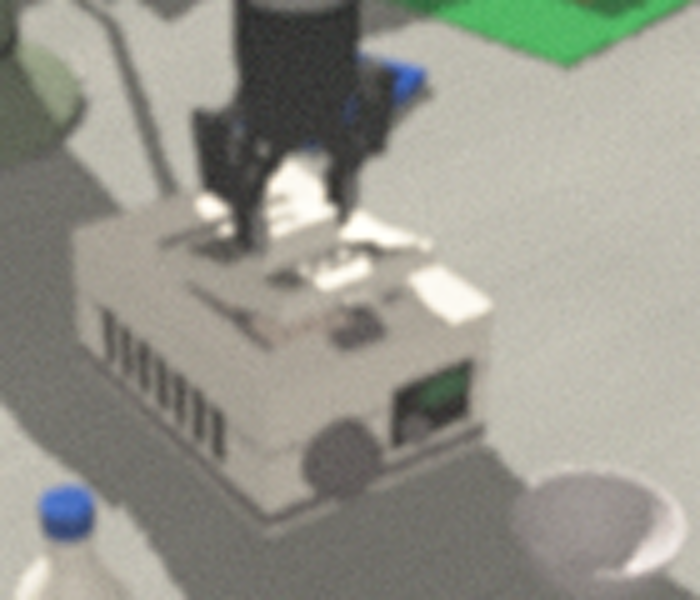

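```bash
cat > st.py <<'E'
from h import *
o=bot.observe();R=Rtool()
ux=np.array([.995,-.0994,0]);uy=np.array([.0994,.995,0]);dd=o["position"]-[.5259,-.0495,0]
print("TCP unit",(np.array([dd@ux,dd@uy,dd[2]])*1e3).round(2),"F unit",np.round([o["force"]@ux,o["force"]@uy,o["force"][2]],1),"M",o["moment"].round(2),"tilt",(np.degrees(R[:,0])*1).round(2).tolist(),o["clock"])
E
python3 -m pendant '[[1.5,0.4,6,0],[1.5,0,5,0],[0,0,0,0]]' >/dev/null; python3 st.py; python3 -m pendant '[[0.7,0,3,0],[0.7,0,3,0],[0,0,0,0]]'>/dev/null; python3 st.py
```

```text
TCP unit [ 10.04   0.49 128.38] F unit [ 0.6  0.1 -3.2] M [ 0.01 -0.07 -0.01] tilt [-0.02, -0.0, -57.3] 22.525
TCP unit [  4.31   0.53 126.98] F unit [ 0.8  0.3 -0.9] M [-0.02  0.01  0.02] tilt [-0.01, 0.0, -57.3] 22.9
```

```bash
python3 -m pendant '[[-2,0,1,0],[-2,0,0,0],[0,0,0,0]]'>/dev/null; python3 st.py;python3 -m pendant '[[-2,0,0,0],[-2,0,0,0],[0,0,0,0]]'>/dev/null; python3 st.py
```

```text
TCP unit [  3.66   0.53 131.22] F unit [-0.8 -0.3 -1. ] M [0.02 0.   0.02] tilt [0.02, -0.0, -57.3] 23.275
TCP unit [  3.5    0.51 135.04] F unit [ 0.   0.1 -4.4] M [-0.08 -0.18 -0.05] tilt [0.0, 0.0, -57.3] 23.65
```

```bash
python3 - <<'E'
from h import *
f=shot("wrist","w14");save("w14b",cv2.resize(f["img"],None,fx=1.5,fy=1.5))
f=shot("top","t2")
save("t2b",cv2.resize(f["img"][120:240,180:300],None,fx=5,fy=5,interpolation=cv2.INTER_CUBIC))
E
```

```text
(no output)
```

View pics/w14b.png

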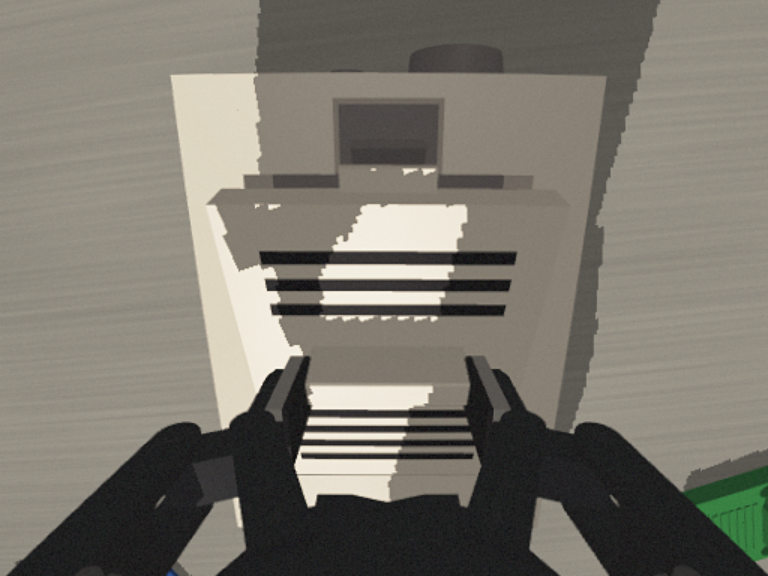

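```bash
python3 -m pendant '[[3,0,-1.2,0],[3,0,-1.2,0],[3,0,-1,0],[0,0,0,0]]' - 20 >/dev/null; python3 st.py;python3 -m pendant '[[3,0,-0.9,0],[2,0,-0.6,0],[0,0,0,0]]'>/dev/null; python3 st.py
```

```text
TCP unit [  6.82   0.52 125.67] F unit [-0.1 -0.1 -1.7] M [ 0.02  0.02 -0.02] tilt [-0.03, 0.0, -57.3] 24.25
TCP unit [  8.79   0.53 121.12] F unit [ 1.2 -0.   4.2] M [-0.06 -0.18 -0.03] tilt [0.04, 0.0, -57.3] 24.625
```

```bash
python3 -m pendant '[[2,0,-0.4,0],[2,0,-0.4,0],[0,0,0,0]]' >/dev/null; python3 st.py;python3 -m pendant '[[2,0,-0.2,0],[1,0,0,0],[0,0,0,0]]'>/dev/null; python3 st.py
python3 - <<'E'
from h import *
f=shot("wrist","w15");save("w15b",cv2.resize(f["img"],None,fx=1.5,fy=1.5))
E
```

```text
TCP unit [  9.87   0.63 117.31] F unit [3.2 0.1 6.3] M [-0.02 -0.35 -0.03] tilt [0.08, 0.0, -57.3] 25.0
TCP unit [ 10.6    0.69 115.12] F unit [ 1.6 -0.2 18.6] M [-0.03  0.09 -0.01] tilt [0.16, 0.0, -57.3] 25.375
```

View pics/w15b.png

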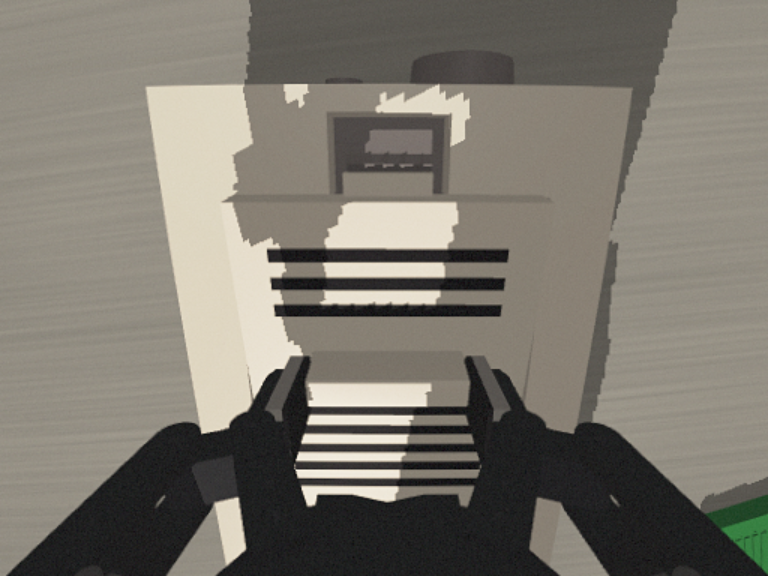

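```bash
python3 - <<'E'
from tilt import *
f=load("w15");c=lambda x,y:((x+.5)/1.5-.5,(y+.5)/1.5-.5)
ux=np.array([.995,-.0994,0]);uy=np.array([.0994,.995,0])
m,P=edge(f,c(222,204),c(553,203),.114);
for q in (m,P[0],P[1],*plane(f,[c(330,195),c(448,195)],.105)): d=q-[.5259,-.0495,0];print((np.array([d@ux,d@uy,d[2]])*1e3).round(1))
save("w15c",cv2.resize(f["img"][50:160,130:400],None,fx=2.9,fy=2.9,interpolation=cv2.INTER_CUBIC))
E
```

```text
[ 75.6   0.3 117.2]
[ 75.5  57.3 117.2]
[ 75.8 -56.7 117.2]
[ 77.3  21.6 105. ]
[ 77.3 -22.1 105. ]
```

View pics/w15c.png

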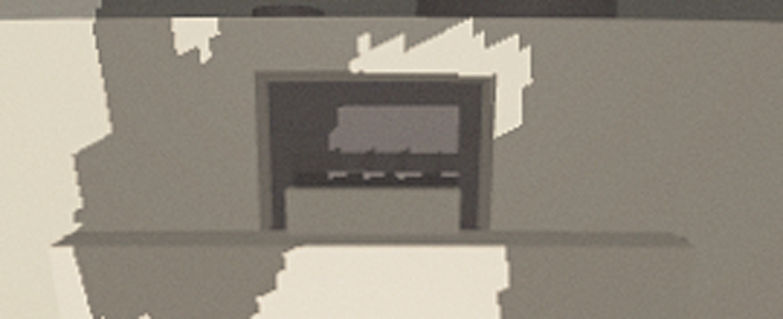

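```bash
python3 -m pendant '[[1,0,0.4,0],[0.5,0,0,0],[0,0,0,0]]' >/dev/null; python3 st.py;python3 -m pendant '[[1,0,0,0],[0.5,0,0,0],[0,0,0,0]]'>/dev/null; python3 st.py
```

```text
TCP unit [ 10.71   0.72 114.84] F unit [-5.4 -0.8 42.1] M [ 0.05  1.3  -0.02] tilt [0.24, -0.01, -57.3] 25.8
TCP unit [ 11.02   0.7  114.29] F unit [-9.8  0.1 60.3] M [ 0.04  2.43 -0.23] tilt [0.3, -0.02, -57.3] 26.175
```

```bash
python3 -m pendant '[[-1.5,0,0,0],[-1.5,0,0,0],[0,0,0,0]]' >/dev/null; python3 st.py;python3 -m pendant '[[0,0,0,0],[0,0,0,0],[0,0,0,0]]' 0.6 >/dev/null; python3 st.py; python3 -m pendant '[[-30,0,0,0],[-50,0,0,0],[-40,0,0,0],[0,0,0,0],[0,0,0,0]]' 1 >/dev/null; python3 st.py
python3 - <<'E'
from h import *
f=shot("wrist","w16");save("w16b",cv2.resize(f["img"],None,fx=1.5,fy=1.5))
f=shot("scene","s6")
save("s6b",cv2.resize(f["img"][130:250,220:360],None,fx=5,fy=5,interpolation=cv2.INTER_CUBIC))
E
```

```text
TCP unit [  9.89   0.67 114.78] F unit [ 3.   0.4 11. ] M [-0.06 -0.31  0.02] tilt [0.12, 0.0, -57.3] 26.55
TCP unit [  8.81   0.51 113.82] F unit [ 0.5 -0.7  0.2] M [ 0.    0.03 -0.02] tilt [-0.03, 0.0, -57.3] 26.925
TCP unit [  8.68   0.46 233.45] F unit [-1.  -0.6  0.2] M [ 0.   -0.04 -0.  ] tilt [-0.04, -0.0, -57.3] 27.55
```

View pics/w16b.png

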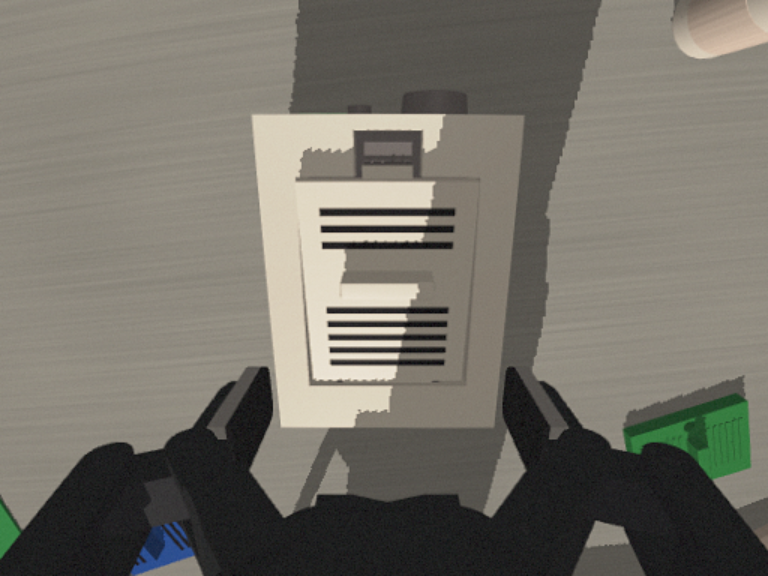

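View pics/s6b.png

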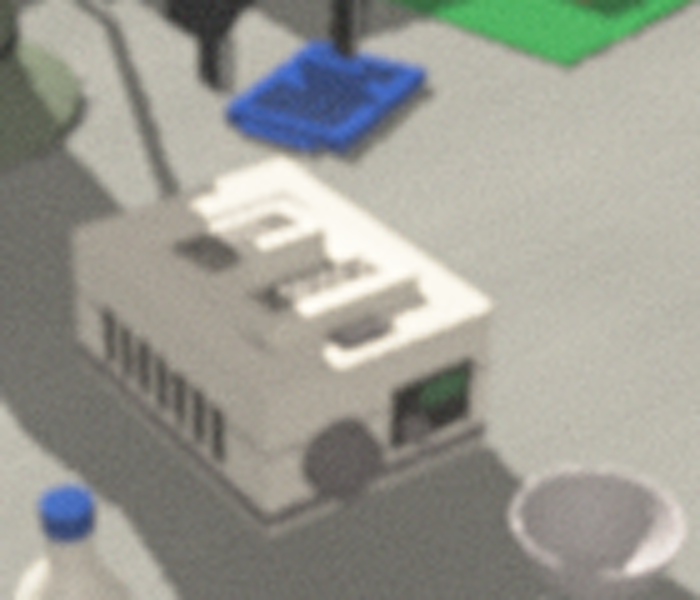

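```bash
python3 - <<'E'
from tilt import *
f=load("w16");save("w16c",cv2.resize(f["img"][70:270,165:355],None,fx=3,fy=3,interpolation=cv2.INTER_CUBIC))
save("w16d",cv2.resize(f["img"][80:135,180:340],None,fx=5,fy=5,interpolation=cv2.INTER_CUBIC))
E
```

```text
(no output)
```

View pics/w16c.png

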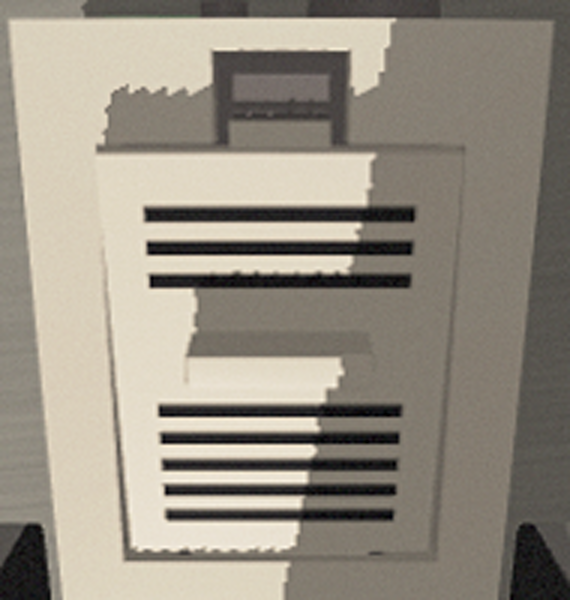

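View pics/w16d.png

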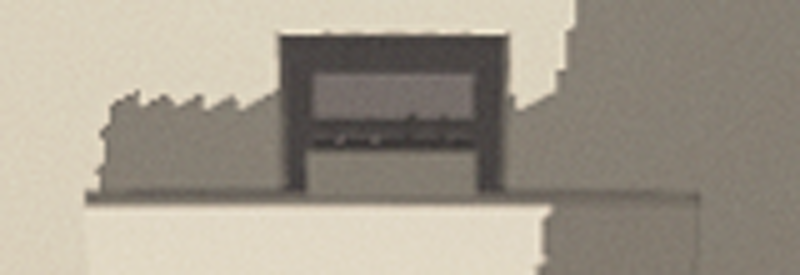

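```bash
python3 -m pendant '[[0,0.5,-27,0],[0,0,-28,0],[50,0,0,0],[45,0,0,0],[12,0,0,0],[0,0,0,0],[0,0,0,0]]' -1 30 >/dev/null; python3 st.py; python3 -m pendant '[[4,0,0,0],[3,0,0,0],[0,0,0,0]]' >/dev/null; python3 st.py
```

```text
TCP unit [6.4850e+01 1.1000e-01 1.2855e+02] F unit [-0.2 -0.2 -0.2] M [ 0.02 -0.01  0.06] tilt [0.12, -0.0, -57.3] 28.525
TCP unit [ 6.3930e+01 -1.0000e-02  1.1995e+02] F unit [-0.   0.2 -0.1] M [-0.03  0.04 -0.02] tilt [-0.01, -0.0, -57.3] 28.9
```

```bash
for i in 1 2 3; do :; done; python3 -m pendant '[[3,0,0,0],[3,0,0,0],[0,0,0,0]]' >/dev/null; python3 st.py; python3 -m pendant '[[2,0,0,0],[0,0,0,0]]' >/dev/null; python3 st.py; python3 -m pendant '[[2,0,0,0],[0,0,0,0]]' >/dev/null; python3 st.py
```

```text
TCP unit [6.3810e+01 4.0000e-02 1.1373e+02] F unit [-1.   0.4  0.8] M [0.01 0.15 0.06] tilt [-0.03, 0.0, -57.3] 29.275
TCP unit [6.3960e+01 2.0000e-02 1.1189e+02] F unit [-0.9 -0.5  0.7] M [0.02 0.21 0.03] tilt [-0.01, 0.0, -57.3] 29.525
TCP unit [6.3940e+01 2.0000e-02 1.0974e+02] F unit [-0.3  0.2  0.7] M [ 0.03  0.01 -0.05] tilt [-0.01, 0.0, -57.3] 29.775
```

```bash
python3 -m pendant '[[1.5,0,0,0],[0,0,0,0]]' >/dev/null; python3 st.py; python3 -m pendant '[[1,0,0,0],[0,0,0,0]]' >/dev/null; python3 st.py; python3 -m pendant '[[1,0,0,0],[0,0,0,0]]' >/dev/null; python3 st.py
```

```text
TCP unit [6.3980e+01 5.0000e-02 1.0834e+02] F unit [ 0.8 -0.7  0.8] M [ 0.06 -0.   -0.05] tilt [-0.01, 0.0, -57.3] 30.025
TCP unit [6.3990e+01 5.0000e-02 1.0744e+02] F unit [-0.6  0.9  0.2] M [-0.01 -0.02 -0.01] tilt [-0.01, 0.0, -57.3] 30.275
TCP unit [6.395e+01 1.000e-02 1.064e+02] F unit [-0.   0.3  0.1] M [ 0.01 -0.01  0.02] tilt [-0.01, -0.0, -57.3] 30.525
```

```bash
python3 - <<'E'
from h import *
print(bot.observe()["grip_width"])
f=shot("wrist","w17");save("w17b",cv2.resize(f["img"],None,fx=1.5,fy=1.5))
E
```

```text
0.0001884984004274364
```

View pics/w17b.png

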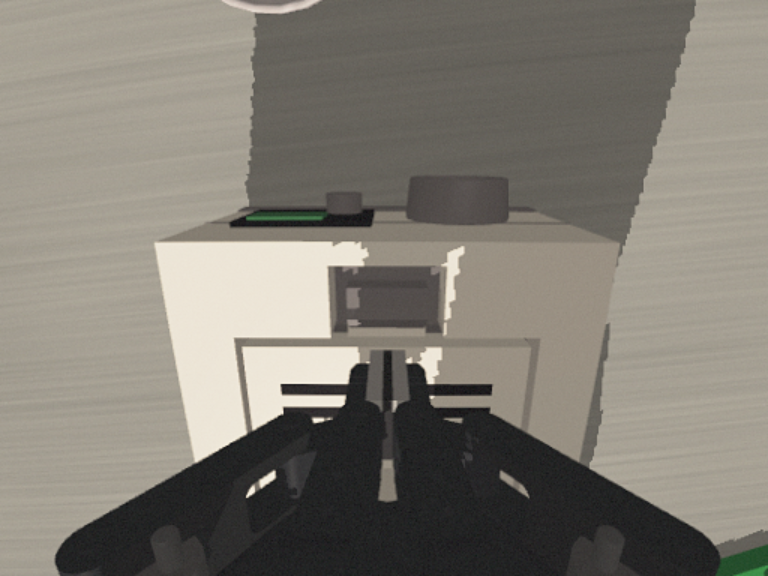

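```bash
python3 -m pendant '[[1,0,0,0],[0,0,0,0]]' >/dev/null; python3 st.py; python3 -m pendant '[[1,0,0,0],[0,0,0,0]]' >/dev/null; python3 st.py; python3 -m pendant '[[0.5,0,0,0],[0,0,0,0]]' >/dev/null; python3 st.py
```

```text
TCP unit [6.3970e+01 5.0000e-02 1.0541e+02] F unit [0.8 0.5 0.3] M [-0.05  0.02  0.  ] tilt [-0.01, 0.0, -57.3] 30.825
TCP unit [6.4090e+01 5.0000e-02 1.0506e+02] F unit [-3.9 -0.6 10. ] M [ 0.06  0.77 -0.01] tilt [0.02, -0.0, -57.3] 31.075
TCP unit [6.4160e+01 5.0000e-02 1.0497e+02] F unit [-6.3 -0.6 17.9] M [ 0.11  1.37 -0.06] tilt [0.03, -0.01, -57.3] 31.325
```

```bash
python3 -m pendant '[[-5,0,0,0],[-40,0,0,0],[-50,0,40,0],[-30,0,15,0],[0,0,0,0],[0,0,0,0]]' >/dev/null; python3 st.py
python3 - <<'E'
from h import *
f=shot("wrist","w18");save("w18b",cv2.resize(f["img"],None,fx=1.5,fy=1.5))
save("w18c",cv2.resize(f["img"][70:270,160:360],None,fx=3,fy=3,interpolation=cv2.INTER_CUBIC))
f=shot("scene","s7")
save("s7b",cv2.resize(f["img"][130:290,200:400],None,fx=3.7,fy=3.7,interpolation=cv2.INTER_CUBIC))
E
```

```text
TCP unit [ 1.009e+01 -4.000e-02  2.274e+02] F unit [ 0.9 -0.2 -0.3] M [ 0.05  0.01 -0.01] tilt [-0.01, -0.0, -57.3] 32.075
```

View pics/w18c.png

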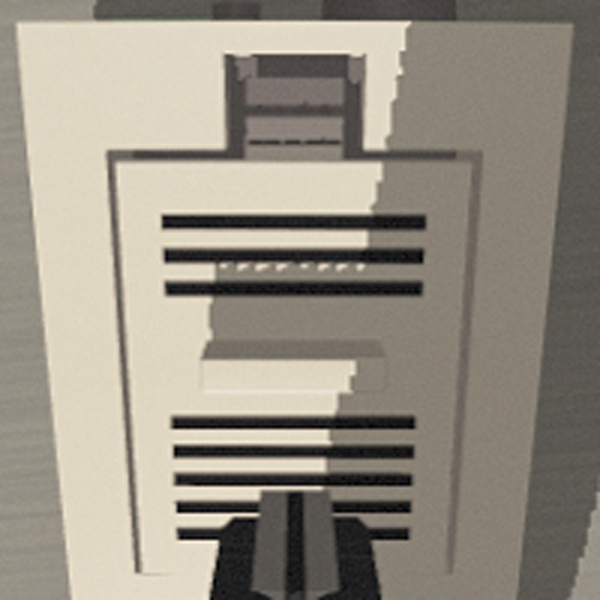

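View pics/s7b.png

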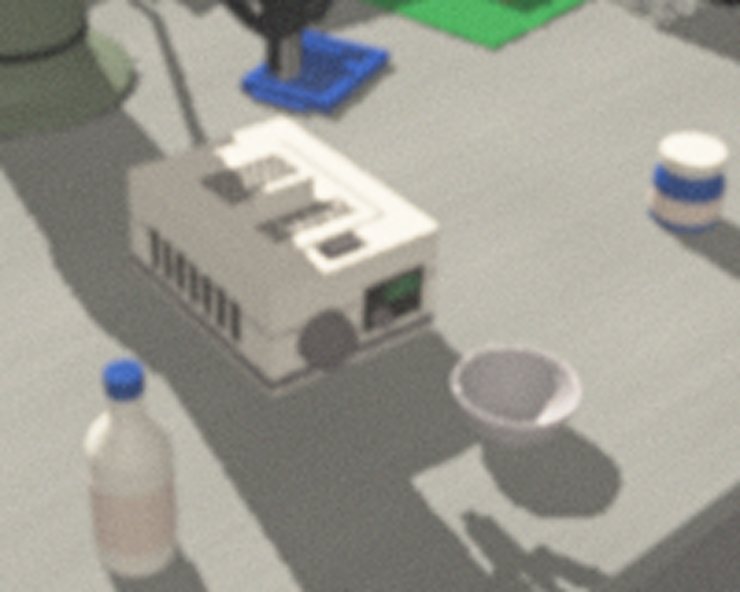

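```bash
python3 - <<'E'
from tilt import *
f=load("w18");c=lambda x,y:(160+(x+.5)/3-.5,70+(y+.5)/3-.5)
ux=np.array([.995,-.0994,0]);uy=np.array([.0994,.995,0])
def U(q): d=q-[.5259,-.0495,0];return (np.array([d@ux,d@uy,d[2]])*1e3).round(1)
print("catch front edge",U(plane(f,c(296,143),.097)[0]),"shell rear",U(plane(f,c(250,160),.105)[0]),"bay rear",U(plane(f,c(180,153),.105)[0]),"shell front",U(plane(f,c(160,573),.105)[0]))
m,P=edge(f,c(115,161),c(472,161),.114);print("rear top edge height",U(m))
save("w18d",cv2.resize(f["img"][80:130,225:290],None,fx=10,fy=10,interpolation=cv2.INTER_CUBIC))
t=shot("top","t3");save("t3b",t["img"])
E
```

```text
catch front edge [78.5 -0.7 97. ] shell rear [ 73.6  13.9 105. ] bay rear [ 75.8  36.1 105. ] shell front [-76.9  50.4 105. ]
rear top edge height [7.340e+01 1.000e-01 1.044e+02]
```

View pics/w18d.png

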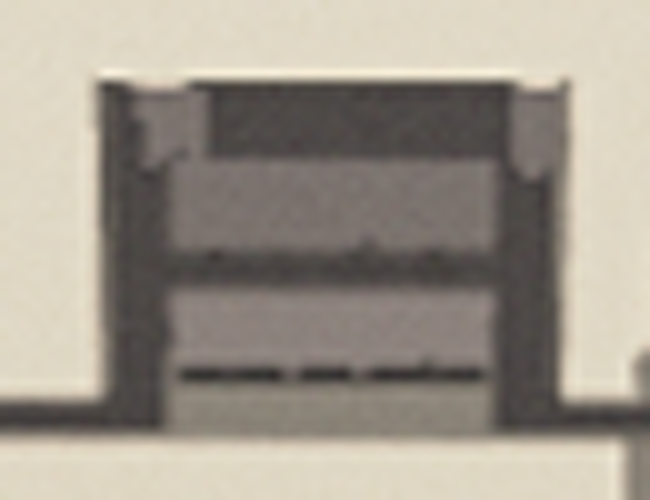

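View pics/t3b.png

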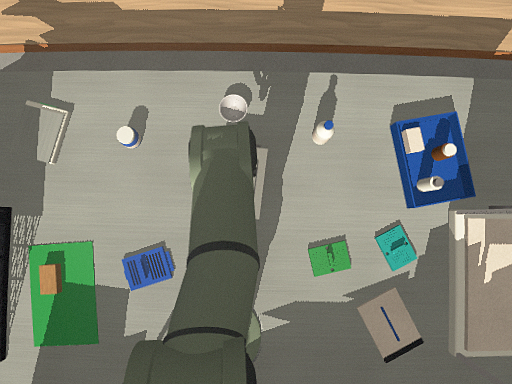

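The catch front measures x = 78.5 mm (78 when sprung out) and lies over the tab. The cover's rear edge stands at 104.4 mm, level with the 105 mm deck, and the bystanders haven't moved, so I'm handing in.

```bash
python3 -c "
from workcell import job_done
print(job_done())"
```

```text
the job is handed in; nothing more can be done
None
```

The filter is seated in the bay and the cover is hooked, snapped shut and flush. I handed the job in at about 32 s, with the gripper clear of everything.

**Filter:** I lowered it over both pins until it reached a hard stop at 82.6 mm tool height, which matches the bay floor. My last lowering step pressed harder than needed, 86 N at the wrist against the 120 N limit. A picture afterwards showed both pins centred in the holes.

**Cover:** The tool can't tilt, so I gripped the bar by its ends and pressed the cover's tail against the unit's side edge to tip it. After release it held about 14° rather than the nominal 18°. The lip still slid in, and a gentle upward pull met resistance, so it was hooked.

- **First press:** Pressing while still gripping the bar stalled at 60 N without snapping. I don't know what was blocking it.
- **Second press:** I let go and pushed the tail down with closed fingers. I never saw the 4 to 7 N snap in the force readings, so I relied on the stop and the picture below.

**Last checks:**
- Pressing the tail again met a hard stop at 105.0 mm, the deck height.
- In the last wrist picture the rear edge was at 104.4 mm. The catch's front edge was at x = 78.5 mm (78 when sprung out), lying over the tab.
- The cover sits about 1.5 mm towards the front, within its 2 mm play.
- The bottle, jar, bowl and look-alikes looked unmoved in the last views.

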